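Refit the pasta dryer's intake filter, vent cover and clip

TASK

Put the clean blue filter fully home in the intake bay of the pasta dryer, hook the front lip of the grey vent cover into the slot at the low end of the sloping intake, and pivot the cover down until it snaps flat under the steel catch. Then swing the red spring clip over onto the ridge at the cover's rear edge until it clips on. Leave everything else on the counter, the dirty grey filter included, where it is.

Things in the scene. Friction and masses are not known exactly. Their poses are not given: they have to be found in the camera images.
- deck: sloping steel top of the dryer's fixed intake box, 157 long (x) by 140 mm wide. Origin: centre of the filter bay's mouth, on the deck surface. x runs up the slope (rising 18 degrees, away from the robot), y level, z out of the deck, leaning 18 degrees towards the robot. Tray stack behind, up to 165 mm above the counter, begins 130 mm past the box's rear
- bay_floor (a point): centre of the floor of the open filter bay, 48 mm below the deck. The bay is 108 (deck x) by 98 mm (deck y), its walls square to the deck
- slot (a point): middle of the slot for the cover's lip, on the deck surface at deck x = -75.5 mm (low end). A black hood runs across above it back to x = -67; the gap under it is 9 mm high inside and 11 mm at its mouth, which opens up the slope (+x). The slot ends at a wall at x = -77.5. Cheeks 7 mm high, 128 mm apart, guide the cover's sides from the slot to x = -30
- filter_mid (a point): clean filter, loose, about 0.14 kg: blue frame 100 (x) by 90 (y) by 22 mm with white pleats, on top a white pull bar 10 thick (x), 50 long (y), 20 mm high. Point: its centre, 21 mm above the underside, z up. Starts flat on the counter. In the bay its x lies along the deck's x (either way round); fully home the point is 27 mm below the deck and the bar ends 6 mm below it
- cover_mid (a point): vent cover, loose, about 0.16 kg: grey plate 130 (x) by 120 (y) by 5 mm, flat underside. Black grip bar across the middle, 12 thick (x), 60 long (y), top 33 mm above the underside. Point: inside the bar at the plate's centre, 16.5 mm above the underside; x from lip to rear, z up. Starts flat on the counter. Fitted: axes along the deck's, underside on the deck, x 0 to -3, y within 4 mm
- cover_lip (a point): tip of the cover's lip, half-way up it: x = -75 mm, 2 mm above the underside. The lip is a tongue 4 mm thick and 116 wide, flush with the underside, that runs 10 mm forward of the plate's front edge
- cover_rear (a point): middle of the cover's rear edge, half-way up the plate: x = 65 mm, 2.5 mm above the underside. Near it, at x = 59, a black round ridge 6 mm high and 30 mm long (y) stands on the plate for the clip
- catch (a joint): travel in m of the sprung steel catch behind the deck: 0 at rest, up to 0.006 while the cover's rear edge pushes it back along deck x. Its two bent leaves, 37 mm to each side of the middle, overhang the cover's rear edge by 1 to 3 mm and flare back above as a lead-in. Pressing the rear edge down with 5 to 15 N snaps it over the cover. Not to be handled
- clip (a joint): angle in rad of the red spring clip, hinged behind the box about the deck's y: 0 clipped on; starts open, leaning 0.5 to 0.7 back from the robot, and stays where left. 24 mm wide (y), 4 thick: arm 66 mm, bridge reaching 30 mm forward to a round nose, flared thumb tab above. Push the tab from behind with 5 to 12 N: near 0.15 the nose rides over the cover's ridge and drops in front of it
- clip_tab (a point): middle of the clip's thumb tab (22 mm high, 24 wide, leaning 20 degrees back), to push from behind; moves with the clip, 75 mm from its hinge. Closed, it lies at deck x = 84, z = 30 mm, the tab's upper edge at x = 88, z = 41; opening turns them about the hinge towards deck +x
- clip_hinge (a point): the clip's hinge axis (along deck y), at deck x = 80, z = -45 mm; sprung, it gives up to 7 mm along deck z as the nose rides over the ridge
- loaf: seeded loaf, 200 mm long, bystander
- brush: hand brush lying on the counter, bystander
- pasta_jar: amber glass jar 90 mm across, 170 mm high, bystander
- flour_bowl: white bowl 90 mm across, 50 mm high, bystander
- old_filter: the dirty filter: same size as the clean one but grey with brown pleats; bystander
Things that resemble listed ones, but are neither listed nor needed, are in the scene too. What is shaped like the part that bears cover_mid but turquoise is not meant. What is shaped like the part that bears filter_mid but green is not meant.

How it is judged (in metres and radians):
On the way, in this order (a step that is already met when the one before it is completed fails the run):
1. the clean filter is fully home in the intake bay (z of filter_mid in the frame of deck below -0.0235 m and distance between filter_mid and deck below 0.034 m and angle between the z axis of filter_mid and the z axis of deck, either way round below 0.08 rad), for 0.2 s.
2. the cover's lip is hooked in the slot while its rear is still raised (x of cover_lip in the frame of deck between -0.086 and -0.069 m and z of cover_lip in the frame of deck between -0.003 and 0.011 m and z of cover_rear in the frame of deck above 0.02 m and horizontal distance between cover_lip and slot below 0.015 m), for 0.1 s.
3. the cover is pivoted down and snapped flat under the catch (z of cover_rear in the frame of deck below 0.005 m and x of cover_lip in the frame of deck below -0.069 m and angle between the z axis of cover_mid and the z axis of deck, either way round below 0.05 rad and value of joint catch below 0.003 m), for 0.2 s.
4. the red clip is clipped on over the cover's ridge (value of joint clip below 0.07 rad), for 0.2 s.
At the end, for the whole second after the job is handed in: Filter flat on the bay floor (3.5 mm, 5 degrees); cover's lip at least 2 mm under the slot's hood, its rear edge down on the deck within 2.5 mm, parallel to the deck within 3 degrees, the catch sprung back over it; red clip within 0.07 rad of clipped on; cover and filter at rest (all of step 1 and all of step 3 and z of cover_lip in the frame of deck below 0.011 m and z of cover_rear in the frame of deck above -0.002 m and value of joint clip below 0.07 rad and linear speed of each of cover, filter below 0.02 m/s); the robot touches nothing.
It fails at once if a bystander is moved more than 40 mm, or the jar is tipped over (distance of any of loaf, brush, pasta_jar, flour_bowl, old_filter from where it was at the start of the episode above 0.04 m or angle between pasta_jar's own z axis and vertical above 0.6 rad).
It also fails if it takes over 72 s, if anything falls off the work surface, if the arm or the gripper's body presses on something with over 40 N, if the wrist force passes 120 N, or if a joint passes its speed limit or range.

ROBOT

A 6-joint arm with a two-finger parallel gripper is mounted at the origin on the work surface. World frame = base frame: x ahead of the robot, y to its left, z up, the work surface at z = 0. Lengths are in mm, angles in rad, forces in N, time in s.
With the tool pointing down it reaches from about 375 to 925 mm from the base axis. Payload 5.7 kg.
Tool frame: the origin (TCP) lies at the very end of the fingers, on their centre line; the grasp point (between the pads) lies 19 mm behind it; z points along the fingers, y is the direction in which the jaws open and shut (so a half turn about z gives the same grasp; the last joint's range is limited). The gripper opens to 88 mm and grips with 3 to 60 N. Pads are 20 mm wide; open, the fingers measure 115 mm over their backs; the gripper's body (75 mm by 178 mm) begins 61 mm behind the grasp point.
Start: joints at [1.063, 0.359, 1.51, -0, 1.272, -0.115], TCP at [229.654, 554.271, 184.723] pointing down, gripper open.
Joint ranges: [-2.97, 2.97], [-1.01, 2.36], [0.21, 2.38], [-0.96, 4.11], [0.2, 2.71], [-2.98, 2.98]. Speed limits (rad/s): [2.39, 2.39, 3.14, 3.14, 3.14, 3.14].

INTERFACE

Orientations are given as a unit quaternion [x, y, z, w].
In Python, from station import env gives the robot as it stands.
- The arm moves only by the tool carry_out, never from a script. Its argument "deltas" is a list of rows, each a list of 2 entries, a list of its own where there are three numbers: the shift along the tool's x, y, z in mm, then the turn about the tool's z in rad. In form: [[[x, y, z], yaw], ...]. A call has 1 to 8 rows; each row shifts and turns the commanded pose from where the row before left it, along the tool's axes as they then stand; what a row does not reach is not made up. A row lasts 1/12 s, in which the tool goes at most 41.7 mm and 7.16 degrees, less where a joint would pass 70% of its speed; a pose out of reach is approached as far as the arm can. A call is refused whole if a number of a shift passes 41.7 or a number of a turn 0.125, either way. A call with a gripper value outside its range is refused whole. "jaw" is the opening, from 0 (shut) to 1 (fully open), set as the call begins (left out, the last holds). The fingers move at their own pace and stop on an object; the grip force is fixed at half the most. Time passes only in rows, so rows that do not move let the fingers close. It gives the time, the measured TCP pose, the force and the opening at its end, in the units of the state.
- env.read_state(): the state, without advancing time (a new reading comes with each control period).
- env.get_image(name): name is "scene" or "top"; returns a dict with "image" (400x640x3 uint8, red, green, blue), "fx", "fy", "cx", "cy" (pixels), "eye" and "orientation" of the camera in the world. Camera axes: x right, y down, z forward; pixel columns grow to the right and rows downward; lengths in mm; the calibration is good to about 2 mm. A picture is of the moment at which its call begins. There is no depth.
- env.finish_job(): hands the job in, once; it reports no verdict.
The state is a dict: "clock": time; "qpos": joint angles; "joint_velocities": joint speeds; "tau": joint torques, N m; "position": TCP position; "tcp_rot": TCP orientation; "force": force on the tool from outside, world axes, zero at the start; "torque": the same for the moment, N m; "opening": finger opening in mm.
Only numpy, scipy, OpenCV 4.12 (cv2) and the standard library are available. Lean on these libraries where they do the work, as an engineer would, in place of code of your own. Each camera call takes 0.05 s, during which the arm holds its last target. There are 200 camera calls.

## Working session

There is one attempt and no reset: what is moved stays moved. The work goes in short steps, Python scripts to look and compute and a tool call to move; the robot and the scene stay as the last step left them, time stands still between calls to the robot, and variables do not carry over. Pictures are saved under pics/ and viewed, about 8 in all and at most 12, crops included, and the job is handed in when it is done.

Besides the shell and the picture viewer there is one more tool, called after "Request:" by a JSON object that holds its "fn" and its "kwargs", one argument or row to a line. carry_out: Moves the arm, as the interface text tells. Its arguments: {"type":"object","properties":{"deltas":{"type":"array"},"jaw":{"type":"number"}},"required":["deltas"]}

```bash
mkdir -p pics; ls
python3 - <<'E'
from station import env
import cv2,json
print(env.read_state())
for n in("scene","top"):
    d=env.get_image(n); cv2.imwrite(f"pics/{n}0.png",d["image"][:,:,::-1]); print(n,{k:v for k,v in d.items() if k!="image"})
E
```

```text
pics
{'clock': 0.0, 'qpos': array([ 1.06289608e+00,  3.59492312e-01,  1.51142374e+00,  4.16379177e-06,
        1.27249918e+00, -1.15069581e-01]), 'joint_velocities': array([-0.00055514, -0.00081457, -0.00048683,  0.00048912,  0.00100675,
        0.00031249]), 'tau': array([-1.48442981e-03, -5.15367186e+01, -2.70726156e+01,  6.72410661e-02,
        3.48541606e-02, -1.29094474e-04]), 'position': array([229.30106317, 553.63636699, 183.92052466]), 'tcp_rot': array([ 1.95155370e-01,  9.80771916e-01, -8.66826487e-04, -2.81178247e-04]), 'force': array([-0.09619059,  0.76301496,  0.33052873]), 'torque': array([-0.06587441, -0.03310045, -0.01444327]), 'opening': 87.63539765679455}
scene {'fx': 366.6610143223841, 'fy': 366.6610143223841, 'cx': 323.8965666849162, 'cy': 197.62896061515025, 'eye': array([1231.75746471, -617.4712333 , 1055.10910497]), 'orientation': array([ 0.8311839 ,  0.39185455, -0.17593743, -0.35302883])}
top {'fx': 506.8448795740389, 'fy': 506.8448795740389, 'cx': 316.5336570840646, 'cy': 204.09375447582448, 'eye': array([ 124.69991965,   16.83957451, 1819.77601936]), 'orientation': array([-0.69442765,  0.71387724, -0.06788094,  0.05951221])}
```

View pics/scene0.png

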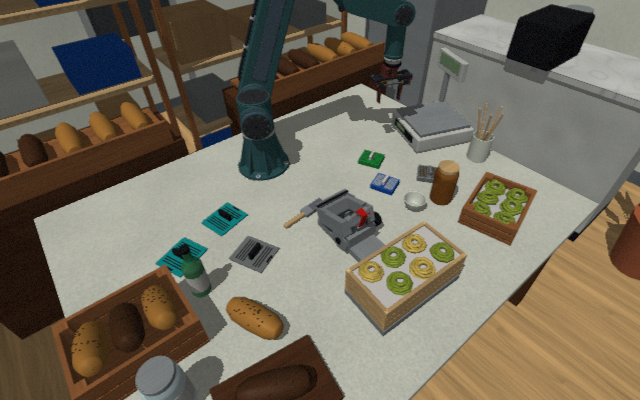

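View pics/top0.png

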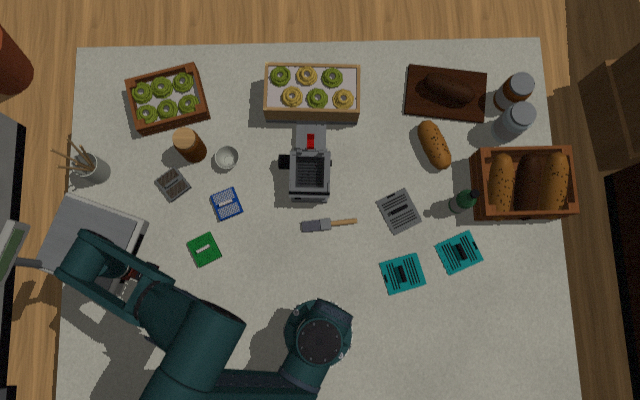

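The blue filter is at top (226,204) and scene (385,184). The look-alikes are green at (204,249) and the dirty grey one at (172,184). The grey cover is at top (399,211) and scene (254,253), with turquoise look-alikes at (402,273) and (459,252). The dryer is at top (310,170), with its low end towards the robot and the red clip at the back. I'll take the blue filter and the grey cover, and check them in a close crop.

```bash
cat > h.py <<'E'
import numpy as np, cv2
from scipy.spatial.transform import Rotation as R
from scipy.optimize import least_squares
from station import env
CAL={"scene":(366.661,323.897,197.629,[1231.757,-617.471,1055.109],[0.8311839,0.39185455,-0.17593743,-0.35302883]),
"top":(506.845,316.534,204.094,[124.7,16.84,1819.776],[-0.69442765,0.71387724,-0.06788094,0.05951221])}
def proj(n,P):
    f,cx,cy,e,q=CAL[n]; c=R.from_quat(q).inv().apply(np.atleast_2d(P)-e)
    return np.c_[f*c[:,0]/c[:,2]+cx,f*c[:,1]/c[:,2]+cy]
def unproj(n,uv,z):
    f,cx,cy,e,q=CAL[n]; d=R.from_quat(q).apply([(uv[0]-cx)/f,(uv[1]-cy)/f,1.]); e=np.array(e)
    return e+d*(z-e[2])/d[2]
def crop(img,x,y,w,h,s): return cv2.resize(img[y:y+h,x:x+w],None,fx=s,fy=s,interpolation=cv2.INTER_CUBIC)
E
python3 - <<'E'
from h import *
t=cv2.imread("pics/top0.png");s=cv2.imread("pics/scene0.png")
a=np.hstack([crop(t,265,115,80,80+10,5),crop(s,310,180,80,90,5)])[:400]
a=np.hstack([crop(t,265,122,80,80,5),crop(s,310,182,80,80,5)])
b=np.hstack([crop(t,206,184,40,40,5),crop(t,379,191,40,40,5),crop(s,365,164,40,40,5),crop(s,222,225,66,66,200/66)])
cv2.imwrite("pics/c1.png",np.vstack([a,b]))
E
```

```text
(no output)
```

View pics/c1.png

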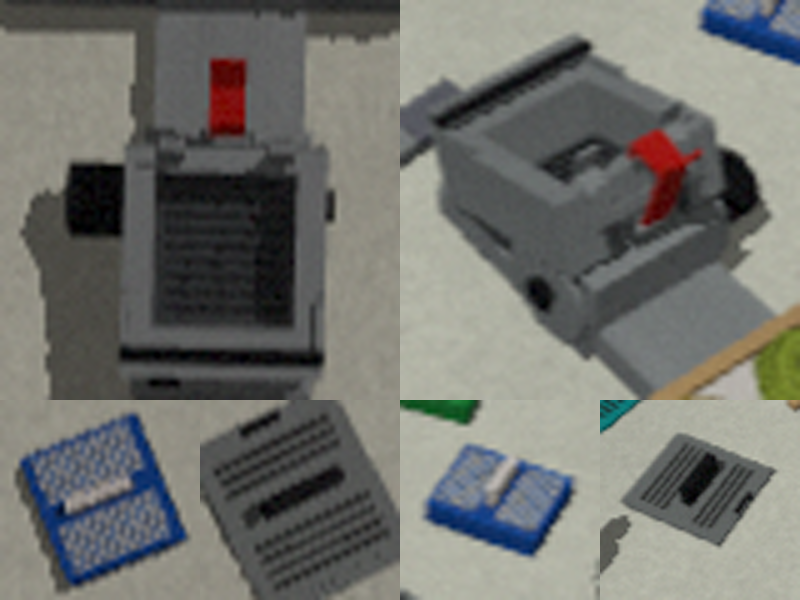

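```bash
cat > fit.py <<'E'
from h import *
t=cv2.imread("pics/top0.png");s=cv2.imread("pics/scene0.png")
I={"top":t,"scene":s}
def box(x0,x1,y0,y1,z0,z1): return np.array([[a,b,c] for a in(x0,x1) for b in(y0,y1) for c in(z0,z1)],float)
th=np.linspace(0,2*np.pi,36,endpoint=False); D=np.c_[np.cos(th),np.sin(th)]
def mask(n,rect,fn):
    x,y,w,h=rect; c=I[n][y:y+h,x:x+w]; m=fn(c).astype(np.uint8)
    k,l,st,_=cv2.connectedComponentsWithStats(m); j=1+np.argmax(st[1:,4]); vu=np.argwhere(l==j)
    return vu[:,::-1]+[x,y]
def sup(P,px=False): return (P@D.T).max(0)
def fitobj(corners,masks,x0):
    S={n:sup(m)+0.5*0 for n,m in masks.items()}
    S={n:(np.concatenate([m+o for o in([.4,.0],[-.4,0],[0,.4],[0,-.4])])@D.T).max(0) for n,m in masks.items()}
    def r(p):
        W=R.from_euler("z",p[2]).apply(corners)+[p[0],p[1],0]
        return np.concatenate([sup(proj(n,W))-S[n] for n in S])
    q=least_squares(r,x0,loss="soft_l1",f_scale=.5); return q.x,np.sqrt(np.mean(r(q.x)**2))
blue=lambda c:(c[...,0].astype(int)-c[...,2]>45)
if __name__=="__main__":
    mf={"top":mask("top",(206,184,40,40),blue),"scene":mask("scene",(367,166,36,34),blue)}
    fc=box(-50,50,-45,45,0,22)
    for y0 in(.3,.3+np.pi/2,-.3,): 
      x0=unproj("top",(226,204),15); print("filter",fitobj(fc,mf,[x0[0],x0[1],y0]))
    for n in mf: print(n,[ (fitobj(fc,{n:mf[n]},[x0[0],x0[1],.3]))])
    dark=lambda c:(c.max(2)<140)
    mc={"top":mask("top",(372,180,54,60),dark),"scene":mask("scene",(224,230,60,46),dark)}
    cc=np.vstack([box(-65,65,-60,60,0,5),box(-75,-65,-58,58,0,4)])
    x0=unproj("top",(399,211),5)
    print("cover",x0,fitobj(cc,mc,[x0[0],x0[1],.3]),len(mc["top"]),len(mc["scene"]))
    for n in mc: print(n,fitobj(cc,{n:mc[n]},[x0[0],x0[1],.3]))
    # black bar centroid
    # deck
    uvT=np.array([[155,172],[297,172],[295,328],[153,325]])/5+[265,122]-.4   # (+x,+y),(+x,-y),(-x,-y),(-x,+y)
    uvS=np.array([[675,118],[562,198],[473,128],[585,68]])/5+[310-80,182]-.4
    C=np.array([[54,49,0],[54,-49,0],[-54,-49,0],[-54,49,0.]])
    def W(p,C): return R.from_euler("zy",[p[3],-np.radians(18)]).apply(C)+p[:3]
    r=lambda p:np.concatenate([(proj("top",W(p,C))-uvT).ravel(),(proj("scene",W(p,C))-uvS).ravel()])
    q=least_squares(r,[600,30,90,0],loss="soft_l1"); print("deck",q.x,np.round(r(q.x),1))
E
python3 fit.py
```

```text
filter (array([4.66017586e+02, 3.18294362e+02, 3.66600316e-01]), np.float64(1.6327383432702105))
filter (array([466.13295313, 318.18185732,   1.92142686]), np.float64(1.6779409600881983))
filter (array([4.66017576e+02, 3.18294357e+02, 3.66595839e-01]), np.float64(1.6327375572892948))
top [(array([4.65444031e+02, 3.17972801e+02, 3.66596695e-01]), np.float64(0.7960877797583462))]
scene [(array([4.66459665e+02, 3.18599092e+02, 3.61694005e-01]), np.float64(2.140288755278002))]
cover [ 421.83759933 -308.53398403    5.        ] (array([ 4.27490314e+02, -3.05051889e+02,  4.22879733e-01]), np.float64(1.4898488608808387)) 1400 1072
top (array([ 425.3064241 , -305.22504223,    0.42660086]), np.float64(1.8770473551537261))
scene (array([ 4.28871644e+02, -3.05326865e+02,  4.18962086e-01]), np.float64(0.27633162809922884))
deck [ 5.47657503e+02  1.31027044e+01  1.27983396e+02 -5.18315776e-02] [ 0.  -0.8  0.3  0.  -0.3  0.2 -0.3  0.1 -0.5  0.   0.3 -3.4  0.4  0.4
 -0.9  0.9]
```

```bash
cat > ov.py <<'E'
from fit import *
def deckW(p,C): return R.from_euler("zy",[p[3],-np.radians(18)]).apply(C)+p[:3]
def obj(p,C,z=0): return R.from_euler("z",p[2]).apply(C)+[p[0],p[1],z]
def rect(x0,x1,y0,y1,z): return np.array([[x0,y0,z],[x1,y0,z],[x1,y1,z],[x0,y1,z]],float)
def overlay(I,polys,views,out):
    rows=[]
    for row in views:
        ims=[]
        for n,x,y,w,h,sc in row:
            c=crop(I[n],x,y,w,h,sc)
            for P,col in polys:
                uv=(proj(n,P)-[x,y]+.5)*sc; cv2.polylines(c,[np.round(uv*8).astype(int)],True,col,1,cv2.LINE_AA,3)
            ims.append(c)
        rows.append(np.hstack(ims))
    cv2.imwrite(out,np.vstack(rows))
E
cat > o1.py <<'E'
from ov import *
d=[547.66,13.1,128,-.0518]; Y=(0,255,255);G=(0,255,0)
polys=[(deckW(d,rect(-54,54,-49,49,0)),Y),(deckW(d,rect(-78.5,78.5,-70,70,0)),G),(deckW(d,rect(-78,-67,-64,64,9)),(255,0,255)),(deckW(d,rect(-54,54,-49,49,-48)),(255,255,0))]
f=[465.7,318.1,.3666]; c=[427.5,-305.1,.423]
polys+=[(obj(f,rect(-50,50,-45,45,22)),Y),(obj(f,rect(-5,5,-25,25,42)),G)]
polys+=[(obj(c,rect(-65,65,-60,60,5)),Y),(obj(c,rect(-6,6,-30,30,33)),G),(obj(c,rect(-75,-65,-58,58,4)),G),(obj(c,rect(56,62,-15,15,11)),G)]
V=[[("top",265,122,80,80,5),("scene",310,182,80,80,5)],[("top",206,184,40,40,5),("top",379,191,40,40,5),("scene",365,164,40,40,5),("scene",229,230,50,50,4)]]
overlay(I,polys,V,"pics/o1.png")
E
python3 o1.py
```

```text
(no output)
```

View pics/o1.png

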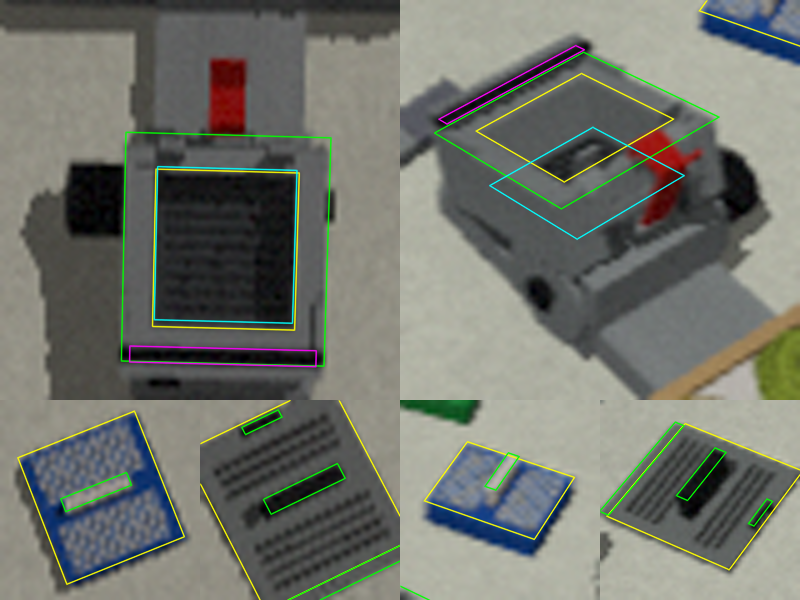

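Both picks check out: the blue filter (bar along its y, yaw 0.367) and the grey cover (ridge on the far side, so its x points up-image). The deck fit lines up in both views. Next I'll work out the first reach.

```bash
cat >> h.py <<'E'
def go(x,y,z,yaw):
    """yaw: world angle of tool y (mod pi). prints turn, then shift in turned tool axes"""
    s=env.read_state(); Rm=R.from_quat(s["tcp_rot"]); ty=Rm.as_matrix()[:,1]
    cur=np.arctan2(ty[1],ty[0]); d=(cur-yaw+np.pi/2)%np.pi-np.pi/2   # tool z down: +turn lowers world yaw
    R2=Rm*R.from_euler("z",d); dl=np.array([x,y,z])-s["position"]
    print("t",round(s["clock"],2),"pos",s["position"].round(1),"F",s["force"].round(1),"op",round(s["opening"],1),"q6",s["qpos"][5].round(2),
     "| yawcur",cur.round(3),"turn",d.round(3),"shift after turn",R2.inv().apply(dl).round(1),"shift before",Rm.inv().apply(dl).round(1))
E
python3 -c "
from h import *
go(466,318,110,.367+np.pi/2)"
```

```text
t 0.1 pos [229.4 553.7 184. ] F [ 0.6 -0.3 -0.4] op 87.9 q6 -0.12 | yawcur 1.178 turn -0.76 shift after turn [-136.4 -304.8   74.2] shift before [-308.9 -127.1   74.2]
```

Request:
{"fn": "carry_out", "kwargs": {
  "deltas": [
    [[0, 0, 10], -0.11],
    [[0, 0, 10], -0.11],
    [[0, 0, 10], -0.11],
    [[0, 0, 10], -0.11],
    [[0, 0, 10], -0.11],
    [[0, 0, 12], -0.11],
    [[0, 0, 12], -0.1]
  ]
}}

```text
clock: 0.68
position: [229.5, 554.0, 109.9]
tcp_rot: [-0.185, 0.983, -0.0, -0.0]
force: [0.6, 0.8, -0.3]
opening: 87.8
```

Request:
{"fn": "carry_out", "kwargs": {
  "deltas": [
    [[-17, -38, 0], 0],
    [[-17, -38, 0], 0],
    [[-17, -38, 0], 0],
    [[-17, -38, 0], 0],
    [[-17, -38, 0], 0],
    [[-17, -38, 0], 0],
    [[-17, -38, 0], 0],
    [[-17, -38, 0], 0]
  ]
}}

```text
clock: 1.35
position: [466.6, 317.5, 110.5]
tcp_rot: [-0.183, 0.983, -0.0, -0.0]
force: [-0.6, 0.3, -0.5]
opening: 88.2
```

```bash
python3 -c "
from h import *
go(466,318,25,.367+np.pi/2)"
```

```text
t 1.35 pos [466.6 317.5 110.5] F [-0.6  0.3 -0.5] op 88.2 q6 -1.46 | yawcur 1.938 turn 0.0 shift after turn [ 0.3  0.6 85.5] shift before [ 0.3  0.6 85.5]
```

Request:
{"fn": "carry_out", "kwargs": {
  "deltas": [
    [[0, 0, 30], 0],
    [[0, 0, 30], 0],
    [[0, 0, 20], 0],
    [[0, 0, 5], 0],
    [[0, 0, 0], 0]
  ]
}}

```text
clock: 1.77
position: [464.1, 318.4, 24.0]
tcp_rot: [-0.182, 0.983, -0.001, -0.002]
force: [0.1, 0.5, 0.1]
opening: 87.5
```

Request:
{"fn": "carry_out", "kwargs": {
  "deltas": [
    [[0, 0, 0], 0],
    [[0, 0, 0], 0],
    [[0, 0, 0], 0],
    [[0, 0, 0], 0],
    [[0, 0, 0], 0],
    [[0, 0, 0], 0]
  ],
  "jaw": 0
}}

```text
clock: 2.27
position: [466.0, 319.6, 26.4]
tcp_rot: [-0.183, 0.983, 0.0, 0.0]
force: [-0.7, 0.4, -0.9]
opening: 51.4
```

Request:
{"fn": "carry_out", "kwargs": {
  "deltas": [
    [[0, 0, -35], 0],
    [[0, 0, -40], 0],
    [[0, 0, -40], 0],
    [[0, 0, -40], 0],
    [[0, 0, -20], 0],
    [[0, 0, 0], 0]
  ]
}}

```text
clock: 2.77
position: [469.1, 321.2, 206.8]
tcp_rot: [-0.183, 0.983, 0.001, 0.005]
force: [0.8, 0.8, 0.4]
opening: 11.2
```

```bash
python3 -c "
from h import *
go(547.7,13.1,200,-.052+np.pi/2)"
```

```text
t 2.77 pos [469.1 321.2 206.8] F [0.8 0.8 0.4] op 11.2 q6 -1.46 | yawcur 1.938 turn 0.419 shift after turn [ -94.4 -303.6    6. ] shift before [  37.4 -315.8    6. ]
```

The jaws hadn't fully closed before the lift, so the grasp missed. I'll check whether the filter moved.

Run:
```python
import fit
from fit import *
for n in("top","scene"): fit.I[n]=I[n]=np.ascontiguousarray(env.get_image(n)["image"][:,:,::-1])
mf={"scene":mask("scene",(360,160,46,42),blue)}
print(fitobj(box(-50,50,-45,45,0,22),mf,[466,318,.36]))
cv2.imwrite("pics/c2.png",np.hstack([crop(I["top"],196,174,60,60,6),crop(I["scene"],355,150,60,60,6)]))
```

```text
(array([4.66171194e+02, 3.18482620e+02, 3.71849495e-01]), np.float64(2.1618453678005776))
```

View pics/c2.png

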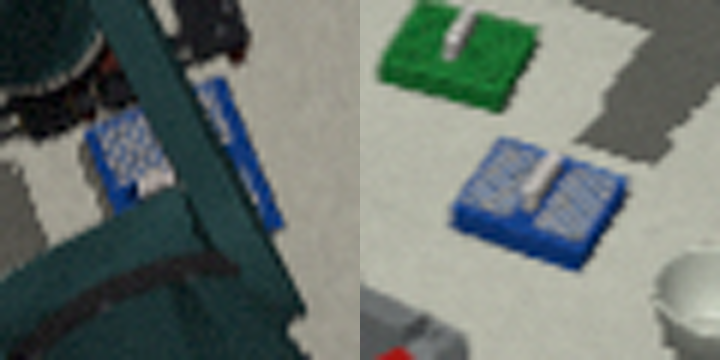

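The blue filter sits where it was, with its bar at scene (386,179). I'll redo the grasp with a longer close.

Request:
{"fn": "carry_out", "kwargs": {
  "deltas": [
    [[0, 0, 20], 0],
    [[0, 0, 20], 0],
    [[0, 0, 20], 0],
    [[0, 0, 10], 0],
    [[0, 0, 0], 0],
    [[0, 0, 0], 0],
    [[0, 0, 0], 0],
    [[0, 0, 0], 0]
  ],
  "jaw": 1
}}

```text
clock: 3.53
position: [466.5, 319.8, 131.6]
tcp_rot: [-0.183, 0.983, 0.0, 0.001]
force: [1.1, 0.3, 0.1]
opening: 53.6
```

```bash
python3 -c "
from h import *
go(466,318.2,25,.367+np.pi/2)"
```

```text
t 3.53 pos [466.5 319.8 131.6] F [1.1 0.3 0.1] op 53.6 q6 -1.46 | yawcur 1.938 turn 0.0 shift after turn [  1.2  -1.3 106.6] shift before [  1.2  -1.3 106.6]
```

Request:
{"fn": "carry_out", "kwargs": {
  "deltas": [
    [[0, 0, 10], 0],
    [[0, 0, 10], 0],
    [[0, 0, 10], 0],
    [[0, 0, 5], 0],
    [[0, 0, 5], 0],
    [[0, 0, 0], 0],
    [[0, 0, 0], 0]
  ]
}}

```text
clock: 4.12
position: [465.5, 319.2, 90.3]
tcp_rot: [-0.183, 0.983, -0.0, -0.0]
force: [-0.7, 0.2, -0.6]
opening: 87.7
```

Request:
{"fn": "carry_out", "kwargs": {
  "deltas": [
    [[1, -1, 26], 0],
    [[0, 0, 26], 0],
    [[0, 0, 10], 0],
    [[0, 0, 5], 0],
    [[0, 0, 0], 0],
    [[0, 0, 0], 0]
  ]
}}

```text
clock: 4.62
position: [465.8, 318.4, 24.4]
tcp_rot: [-0.183, 0.983, 0.0, 0.0]
force: [0.3, 0.0, 0.4]
opening: 87.8
```

Request:
{"fn": "carry_out", "kwargs": {
  "deltas": [
    [[0, 0, 0], 0],
    [[0, 0, 0], 0],
    [[0, 0, 0], 0],
    [[0, 0, 0], 0],
    [[0, 0, 0], 0],
    [[0, 0, 0], 0],
    [[0, 0, 0], 0],
    [[0, 0, 0], 0]
  ],
  "jaw": 0
}}

```text
clock: 5.28
position: [465.1, 318.1, 23.7]
tcp_rot: [-0.183, 0.983, -0.0, -0.0]
force: [-0.5, 0.2, -0.6]
opening: 37.9
```

Request:
{"fn": "carry_out", "kwargs": {
  "deltas": [
    [[0, 0, 0], 0],
    [[0, 0, 0], 0]
  ]
}}

```text
clock: 5.45
position: [465.1, 318.0, 23.7]
tcp_rot: [-0.183, 0.983, -0.0, -0.0]
force: [0.7, -0.4, -1.0]
opening: 24.8
```

Request:
{"fn": "carry_out", "kwargs": {
  "deltas": [
    [[0, 0, -10], 0],
    [[0, 0, -30], 0],
    [[0, 0, -40], 0],
    [[0, 0, -40], 0],
    [[0, 0, -40], 0],
    [[0, 0, -25], 0],
    [[0, 0, 0], 0],
    [[0, 0, 0], 0]
  ]
}}

```text
clock: 6.12
position: [466.3, 318.7, 211.1]
tcp_rot: [-0.183, 0.983, 0.001, 0.002]
force: [0.0, 0.9, -0.4]
opening: 0.4
```

```bash
python3 -c "
from h import *
go(547.7,13.1,200,-.052+np.pi/2)"
```

```text
t 6.12 pos [466.3 318.7 211.1] F [ 0.   0.9 -0.4] op 0.4 q6 -1.46 | yawcur 1.938 turn 0.419 shift after turn [ -97.2 -301.    10.8] shift before [  33.8 -314.4   10.8]
```

The jaws closed on nothing. I'll look before trying again.

Run:
```python
from fit import *
for n in("top","scene"): I[n]=np.ascontiguousarray(env.get_image(n)["image"][:,:,::-1])
mf={"scene":mask("scene",(340,150,80,62),blue)}
print(fitobj(box(-50,50,-45,45,0,22),mf,[466,318,.36]))
p=env.read_state()["position"]; print(p,proj("scene",p),proj("top",p))
cv2.imwrite("pics/c3.png",np.hstack([crop(I["scene"],340,90,80,120,5),crop(I["top"],190,154,80,120,5)]))
```

```text
(array([4.66459609e+02, 3.18599073e+02, 3.61700293e-01]), np.float64(2.1402943485100754))
[464.22935907 317.5837339  207.92919088] [[388.6478698  145.32008453]] [[216.13878417 192.81832379]]
```

View pics/c3.png

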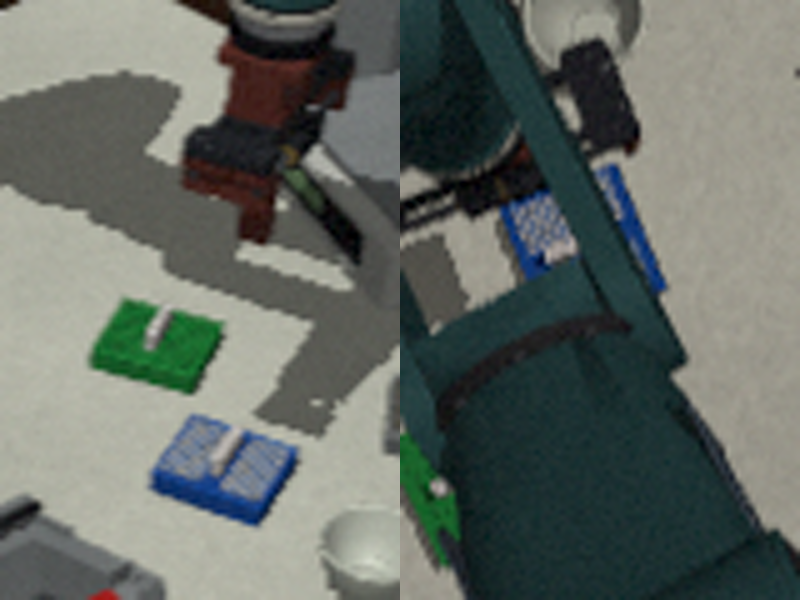

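Run:
```python
from fit import *
s1=np.ascontiguousarray(env.get_image("scene")["image"][:,:,::-1])
def brown(im,rect):
    x,y,w,h=rect; c=im[y:y+h,x:x+w].astype(int); m=(c[...,2]-c[...,0]>25)&(c.max(2)<150)
    vu=np.argwhere(m); return m,vu[:,::-1]+[x,y]
for im,rect,P in((I["scene"],(360,60,60,60),[229.6,554,184.5]),(s1,(370,92,50,60),env.read_state()["position"])):
    m,uv=brown(im,rect)
    print("TCP proj",proj("scene",P))
    for v in np.unique(uv[:,1])[-14:]: print(v,uv[uv[:,1]==v][:,0].min(),uv[uv[:,1]==v][:,0].max(),end=" | ")
    print()
```

```text
TCP proj [[386.59729592 107.46585082]]
86 370 400 | 87 373 401 | 88 375 401 | 89 375 400 | 90 379 379 | 91 378 381 | 92 379 379 | 93 399 399 | 95 399 399 | 96 379 399 | 97 379 399 | 100 377 378 | 101 378 379 | 102 378 379 | 
TCP proj [[388.53526672 145.43692452]]
125 380 389 | 126 377 394 | 127 377 393 | 128 379 393 | 129 382 393 | 130 386 393 | 131 388 393 | 132 388 393 | 133 389 393 | 134 389 392 | 135 392 392 | 136 390 390 | 137 388 389 | 138 391 391 |
```

Run:
```python
from fit import *
P=np.array([229.6,554,184.5]); print(proj("top",P),proj("scene",P))
for d in np.eye(3)*10: print(d,(proj("top",P+d)-proj("top",P)).round(2),(proj("scene",P+d)-proj("scene",P)).round(2))
ty=np.array([np.cos(1.178),np.sin(1.178),0])
print("fingers",proj("top",[P+44*ty,P-44*ty]),proj("scene",[P+44*ty,P-44*ty,P+44*ty-[0,0,80],P-44*ty-[0,0,80]]))
cv2.imwrite("pics/c4.png",np.hstack([crop(I["top"],85,240,80,80,5),crop(I["scene"],350,55,80,80,5)]))
```

```text
[[142.82806901 268.12573978]] [[386.59729592 107.46585082]]
[10.  0.  0.] [[ 0.1  -3.14]] [[1.58 0.84]]
[ 0. 10.  0.] [[-3.14  0.09]] [[ 1.51 -0.72]]
[ 0.  0. 10.] [[-1.03 -0.17]] [[ 0.22 -1.94]]
fingers [[130.24470001 263.18903023]
 [155.44939158 273.07733929]] [[395.34574954 105.95508252]
 [377.75899175 108.9921354 ]
 [393.37178182 120.90595407]
 [376.32157857 123.99565518]]
```

View pics/c4.png

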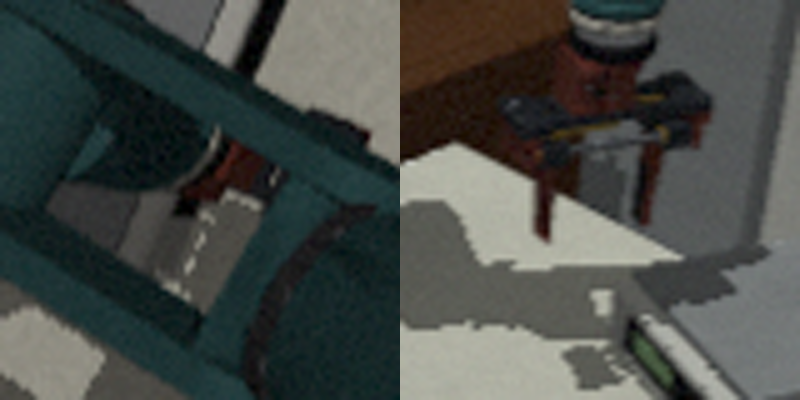

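In scene the fingertips show at (378,103) and (399,99), about 6-7 px above where the reported TCP projects. So the true tip looks about 30 mm higher than reported. I'll check this by touching bare counter with the jaws shut.

Request:
{"fn": "carry_out", "kwargs": {
  "deltas": [
    [[10, -27, 10], 0],
    [[11, -27, 30], 0],
    [[10, -28, 30], 0],
    [[0, 0, 40], 0],
    [[0, 0, 40], 0],
    [[0, 0, 25], 0],
    [[0, 0, 10], 0],
    [[0, 0, 0], 0]
  ]
}}

```text
clock: 6.93
position: [462.3, 229.7, 20.9]
tcp_rot: [-0.182, 0.983, -0.001, -0.004]
force: [0.5, -0.1, -0.1]
opening: 0.3
```

Request:
{"fn": "carry_out", "kwargs": {
  "deltas": [
    [[0, 0, 3], 0],
    [[0, 0, 3], 0],
    [[0, 0, 3], 0],
    [[0, 0, 3], 0],
    [[0, 0, 0], 0]
  ]
}}

```text
clock: 7.35
position: [466.0, 231.2, 12.7]
tcp_rot: [-0.183, 0.983, 0.0, 0.001]
force: [0.1, -0.0, 0.5]
opening: 0.4
```

Request:
{"fn": "carry_out", "kwargs": {
  "deltas": [
    [[0, 0, 4], 0],
    [[0, 0, 4], 0],
    [[0, 0, 4], 0],
    [[0, 0, 2], 0],
    [[0, 0, 0], 0]
  ]
}}

```text
clock: 7.77
position: [465.1, 230.7, -2.4]
tcp_rot: [-0.183, 0.983, -0.0, -0.001]
force: [0.7, 0.5, 0.3]
opening: 0.6
```

Request:
{"fn": "carry_out", "kwargs": {
  "deltas": [
    [[0, 0, 2], 0],
    [[0, 0, 2], 0],
    [[0, 0, 2], 0],
    [[0, 0, 0], 0]
  ]
}}

```text
clock: 8.1
position: [465.4, 230.8, -8.1]
tcp_rot: [-0.183, 0.983, -0.0, -0.0]
force: [0.4, -0.8, -0.0]
opening: 0.5
```

Request:
{"fn": "carry_out", "kwargs": {
  "deltas": [
    [[0, 0, 3], 0],
    [[0, 0, 3], 0],
    [[0, 0, 3], 0],
    [[0, 0, 2], 0],
    [[0, 0, 0], 0]
  ]
}}

```text
clock: 8.52
position: [465.2, 230.7, -19.3]
tcp_rot: [-0.183, 0.983, -0.0, -0.0]
force: [-0.4, 1.1, -0.6]
opening: 0.6
```

Request:
{"fn": "carry_out", "kwargs": {
  "deltas": [
    [[0, 0, 2], 0],
    [[0, 0, 2], 0],
    [[0, 0, 2], 0],
    [[0, 0, 0], 0]
  ]
}}

```text
clock: 8.85
position: [465.4, 230.8, -25.1]
tcp_rot: [-0.183, 0.983, -0.0, -0.0]
force: [0.2, 0.5, 0.7]
opening: 0.8
```

Request:
{"fn": "carry_out", "kwargs": {
  "deltas": [
    [[0, 0, 2], 0],
    [[0, 0, 2], 0],
    [[0, 0, 0], 0]
  ]
}}

```text
clock: 9.1
position: [465.4, 230.8, -29.1]
tcp_rot: [-0.183, 0.983, -0.0, -0.0]
force: [0.1, -0.2, 0.2]
opening: 0.2
```

Run:
```python
from fit import *
d=env.get_image("scene")["image"]; s=np.ascontiguousarray(d[:,:,::-1]); st=env.read_state(); print(st["position"],st["force"])
p=st["position"]; 
for z in(-30,0,10): print(z,proj("scene",[p[0],p[1],z]))
u,v=proj("scene",[p[0],p[1],0])[0].astype(int)
cv2.imwrite("pics/c5.png",np.hstack([crop(s,u-25,v-40,50,60,8),crop(np.ascontiguousarray(env.get_image("top")["image"][:,:,::-1]),200,180,50,60,8)]))
print(u-25,v-40)
```

```text
[465.43653118 230.83924386 -28.93845241] [-0.53038005 -0.502732    0.98225784]
-30 [[368.79611172 199.05684711]]
0 [[369.28453393 193.91206666]]
10 [[369.45026007 192.16639541]]
344 153
```

View pics/c5.png

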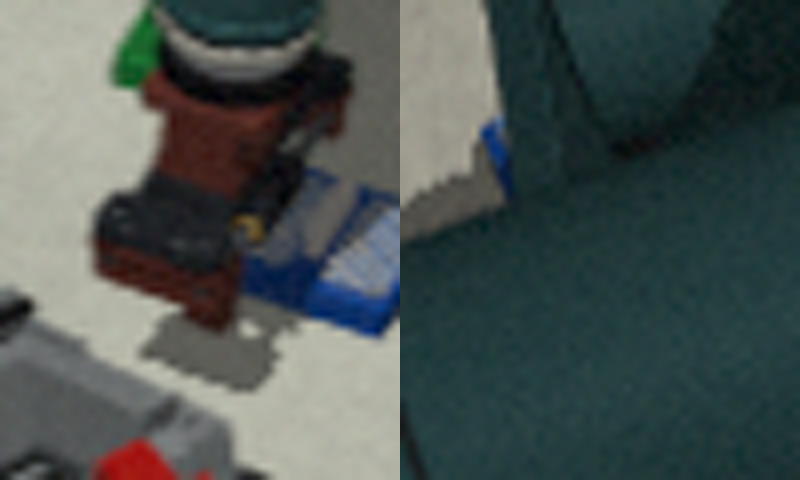

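The tip in scene is at about (371,193), which puts it a few mm above the counter. I'll finish the touch.

Request:
{"fn": "carry_out", "kwargs": {
  "deltas": [
    [[0, 0, 2], 0],
    [[0, 0, 0], 0]
  ]
}}

```text
clock: 9.37
position: [465.6, 230.9, -30.9]
tcp_rot: [-0.183, 0.983, -0.0, -0.0]
force: [0.9, -0.0, -0.2]
opening: 0.3
```

Request:
{"fn": "carry_out", "kwargs": {
  "deltas": [
    [[0, 0, 2], 0],
    [[0, 0, 0], 0]
  ]
}}

```text
clock: 9.53
position: [465.5, 230.8, -33.0]
tcp_rot: [-0.183, 0.983, -0.0, -0.0]
force: [0.5, -0.4, -0.3]
opening: 0.3
```

Request:
{"fn": "carry_out", "kwargs": {
  "deltas": [
    [[0, 0, 2], 0],
    [[0, 0, 0], 0]
  ]
}}

```text
clock: 9.7
position: [465.5, 230.8, -35.0]
tcp_rot: [-0.183, 0.983, -0.0, -0.0]
force: [-0.6, 0.6, -0.0]
opening: 0.4
```

Request:
{"fn": "carry_out", "kwargs": {
  "deltas": [
    [[0, 0, 2], 0],
    [[0, 0, 0], 0]
  ]
}}

```text
clock: 9.87
position: [465.5, 230.8, -37.0]
tcp_rot: [-0.183, 0.983, -0.0, -0.0]
force: [-0.4, 1.3, 0.4]
opening: 0.2
```

Request:
{"fn": "carry_out", "kwargs": {
  "deltas": [
    [[0, 0, 2], 0],
    [[0, 0, 0], 0]
  ]
}}

```text
clock: 10.03
position: [465.7, 230.9, -37.6]
tcp_rot: [-0.183, 0.983, -0.0, 0.0]
force: [-3.5, -1.2, 15.4]
opening: 0.5
```

Request:
{"fn": "carry_out", "kwargs": {
  "deltas": [
    [[0, 0, 2], 0],
    [[0, 0, 0], 0]
  ]
}}

```text
clock: 10.2
position: [465.8, 231.0, -37.8]
tcp_rot: [-0.183, 0.983, -0.0, 0.0]
force: [-8.0, -2.4, 38.5]
opening: 0.2
```

Contact at reported z = -37.4, so the true tip is 37.4 mm above the reported TCP. I'll build that offset into the helper, go back up, reopen, and return to the filter.

Request:
{"fn": "carry_out", "kwargs": {
  "deltas": [
    [[0, 0, -20], 0],
    [[0, 0, -40], 0],
    [[0, 0, -40], 0],
    [[0, 0, -20], 0],
    [[-10, 27, 0], 0],
    [[-11, 27, 0], 0],
    [[-10, 28, 0], 0],
    [[0, 0, 0], 0]
  ],
  "jaw": 0.9
}}

```text
clock: 10.87
position: [466.1, 323.3, 80.0]
tcp_rot: [-0.183, 0.983, 0.001, 0.002]
force: [0.7, 0.3, -0.0]
opening: 50.2
```

```bash
sed -i 's/dl=np.array(\[x,y,z\])-s\["position"\]/tp=s["position"]+[0,0,37.4]; dl=np.array([x,y,z])-tp/; s/"pos",s\["position"\]/"TRUEpos",tp/' h.py; python3 -c "
from h import *
go(466,318.3,25,.365+np.pi/2)"
```

```text
t 10.87 TRUEpos [466.1 323.3 117.4] F [ 0.7  0.3 -0. ] op 50.2 q6 -1.46 | yawcur 1.94 turn 0.004 shift after turn [ 2.2 -4.8 92.3] shift before [ 2.2 -4.8 92.3]
```

Request:
{"fn": "carry_out", "kwargs": {
  "deltas": [
    [[0, 0, 10], 0],
    [[0, 0, 10], 0],
    [[0, 0, 10], 0],
    [[0, 0, 0], 0],
    [[0, 0, 0], 0],
    [[0, 0, 0], 0],
    [[0, 0, 0], 0],
    [[0, 0, 0], 0]
  ]
}}

```text
clock: 11.53
position: [465.6, 318.5, 49.7]
tcp_rot: [-0.182, 0.983, 0.0, 0.0]
force: [-0.4, 0.2, 0.7]
opening: 79.0
```

```bash
python3 -c "
from h import *
go(466,318.3,25,.365+np.pi/2)"
```

```text
t 11.53 TRUEpos [465.6 318.5  87.1] F [-0.4  0.2  0.7] op 79.0 q6 -1.46 | yawcur 1.938 turn 0.002 shift after turn [-0.3 -0.3 62.1] shift before [-0.3 -0.3 62.1]
```

Request:
{"fn": "carry_out", "kwargs": {
  "deltas": [
    [[0, 0, 20], 0],
    [[0, 0, 20], 0],
    [[0, 0, 15], 0],
    [[0, 0, 5], 0],
    [[0, 0, 2], 0],
    [[0, 0, 0], 0]
  ]
}}

```text
clock: 12.03
position: [465.3, 318.6, -12.6]
tcp_rot: [-0.183, 0.983, -0.0, -0.0]
force: [0.2, -0.1, -0.6]
opening: 78.9
```

Request:
{"fn": "carry_out", "kwargs": {
  "deltas": [
    [[0, 0, 0], 0],
    [[0, 0, 0], 0],
    [[0, 0, 0], 0],
    [[0, 0, 0], 0],
    [[0, 0, 0], 0],
    [[0, 0, 0], 0],
    [[0, 0, 0], 0],
    [[0, 0, 0], 0]
  ],
  "jaw": 0
}}

```text
clock: 12.7
position: [465.5, 318.6, -12.3]
tcp_rot: [-0.183, 0.983, -0.0, 0.0]
force: [-0.2, -1.6, 5.1]
opening: 49.7
```

Gripped at 49.7 mm, the bar's length. Lifting.

Request:
{"fn": "carry_out", "kwargs": {
  "deltas": [
    [[0, 0, 0], 0],
    [[0, 0, -20], 0],
    [[0, 0, -35], 0],
    [[0, 0, -40], 0],
    [[0, 0, -40], 0],
    [[0, 0, -40], 0],
    [[0, 0, -15], 0],
    [[0, 0, 0], 0]
  ]
}}

```text
clock: 13.37
position: [467.9, 320.2, 181.7]
tcp_rot: [-0.183, 0.983, 0.001, 0.004]
force: [1.9, -0.4, -2.1]
opening: 49.6
```

```bash
python3 -c "
from h import *
go(547.7,13.1,215,-.052+np.pi/2)"
```

```text
t 13.37 TRUEpos [467.9 320.2 219.1] F [ 1.9 -0.4 -2.1] op 49.6 q6 -1.46 | yawcur 1.938 turn 0.419 shift after turn [ -95.6 -302.5    3.5] shift before [  35.8 -315.3    3.5]
```

Request:
{"fn": "carry_out", "kwargs": {
  "deltas": [
    [[0, 0, 0], 0.105],
    [[0, 0, 0], 0.105],
    [[0, 0, 0], 0.105],
    [[0, 0, 0], 0.105],
    [[0, 0, 0], 0],
    [[0, 0, 0], 0]
  ]
}}

```text
clock: 13.87
position: [463.9, 317.9, 175.2]
tcp_rot: [0.025, 1.0, -0.001, -0.002]
force: [0.1, -0.4, -2.5]
opening: 50.1
```

Request:
{"fn": "carry_out", "kwargs": {
  "deltas": [
    [[-11, -35, 0], 0],
    [[-12, -38, 0], 0],
    [[-12, -38, 0], 0],
    [[-12, -38, 0], 0],
    [[-12, -38, 0], 0],
    [[-12, -38, 0], 0],
    [[-12, -38, 0], 0],
    [[-12, -38, 0], 0]
  ]
}}

```text
clock: 14.53
position: [543.6, 11.1, 176.4]
tcp_rot: [0.025, 1.0, 0.0, -0.001]
force: [0.9, 0.7, -1.2]
opening: 49.4
```

Request:
{"fn": "carry_out", "kwargs": {
  "deltas": [
    [[0, 0, 0], 0],
    [[0, 0, 0], 0],
    [[0, 0, 0], 0],
    [[0, 0, 0], 0]
  ]
}}

```text
clock: 14.87
position: [543.3, 14.1, 176.7]
tcp_rot: [0.025, 1.0, 0.0, -0.001]
force: [0.5, 0.5, -2.3]
opening: 49.6
```

```bash
cat > held.py <<'E'
from fit import *
I["scene"]=np.ascontiguousarray(env.get_image("scene")["image"][:,:,::-1]); st=env.read_state()
m=mask("scene",(270,120,140,140),blue); print(len(m),m.min(0),m.max(0))
tz=st["position"][2]+37.4; ty=R.from_quat(st["tcp_rot"]).as_matrix()[:,1]; yw=np.arctan2(ty[1],ty[0])-np.pi/2
yw=(yw+np.pi/2)%np.pi-np.pi/2
th=D
S=(np.concatenate([m+o for o in([.4,.0],[-.4,0],[0,.4],[0,-.4])])@D.T).max(0)
for u in (tz-25,tz-21,tz-29):
    C=box(-50,50,-45,45,0,22)
    def r(p): return sup(proj("scene",R.from_euler("zy",[p[2],p[3]]).apply(C)+[p[0],p[1],u]))-S
    q=least_squares(lambda p:np.append(r(p),[(p[2]-yw)*50,p[3]*5]),[st["position"][0],st["position"][1],yw,0],loss="soft_l1",f_scale=.5)
    print(u.round(1),q.x.round(3),np.sqrt((r(q.x)**2).mean()).round(2))
print(st["position"],yw)
E
python3 held.py; python3 -c "
from h import *
go(547.7,13.1,160,-.052+np.pi/2)"
```

```text
250 [326 186] [363 206]
189.3 [ 5.50032e+02  9.78000e+00 -7.40000e-02 -1.99000e-01] 1.79
193.3 [ 5.53289e+02  6.70600e+00 -7.80000e-02 -2.10000e-01] 1.8
185.3 [ 5.46765e+02  1.28660e+01 -7.00000e-02 -1.89000e-01] 1.78
[543.38091731  14.32979525 176.85100107] -0.05034755244659883
t 14.92 TRUEpos [543.4  14.3 214.3] F [-0.4 -0.3 -1.3] op 49.7 q6 -1.62 | yawcur 1.52 turn 0.002 shift after turn [-4.4 -1.  54.2] shift before [-4.4 -1.  54.2]
```

```bash
cat > o2.py <<'E'
from ov import *
for n in("top","scene"): I[n]=np.ascontiguousarray(env.get_image(n)["image"][:,:,::-1])
p=env.read_state()["position"]+[0,0,37.4]; f=[p[0],p[1],-.05]; u=p[2]-25; Y=(0,255,255)
d=[547.66,13.1,128,-.0518]
polys=[(obj(f,rect(-50,50,-45,45,22),u),Y),(obj(f,rect(-50,50,-45,45,0),u),Y),(deckW(d,rect(-54,54,-49,49,0)),(0,255,0))]
overlay(I,polys,[[("scene",310,160,80,100,5),("top",265,122,80,100,5)]],"pics/o2.png")
E
python3 o2.py
```

```text
(no output)
```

View pics/o2.png

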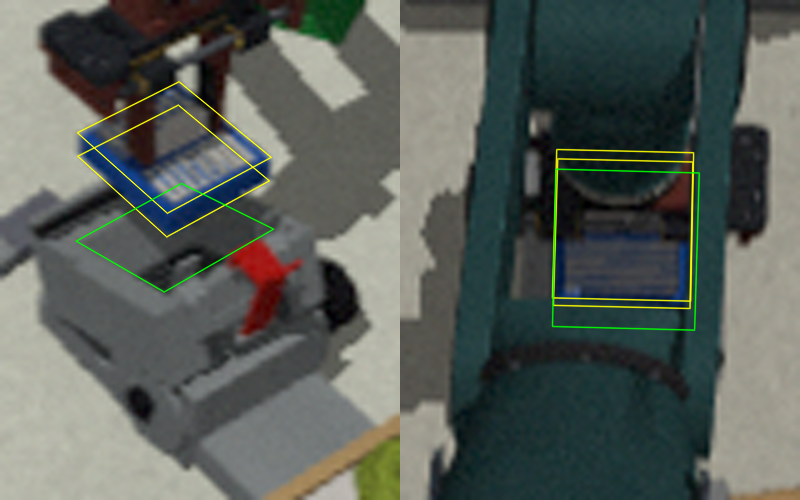

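The held filter matches its predicted outline in both views to about 1 px and sits square over the bay mouth. Lowering it in stages.

Request:
{"fn": "carry_out", "kwargs": {
  "deltas": [
    [[-4, -1, 15], 0],
    [[0, 0, 20], 0],
    [[0, 0, 20], 0],
    [[0, 0, 10], 0],
    [[0, 0, 0], 0],
    [[0, 0, 0], 0]
  ]
}}

```text
clock: 15.52
position: [547.7, 12.4, 112.2]
tcp_rot: [0.026, 1.0, 0.0, -0.001]
force: [0.4, 0.2, -0.7]
opening: 49.6
```

Request:
{"fn": "carry_out", "kwargs": {
  "deltas": [
    [[-1, 0, 5], 0],
    [[-1, 0, 5], 0],
    [[0, 0, 3], 0],
    [[0, 0, 0], 0],
    [[0, 0, 0], 0]
  ]
}}

```text
clock: 15.93
position: [550.5, 11.6, 99.4]
tcp_rot: [0.026, 1.0, -0.0, 0.0]
force: [0.1, 0.8, -1.9]
opening: 50.0
```

Request:
{"fn": "carry_out", "kwargs": {
  "deltas": [
    [[-1, 0, 3], 0],
    [[-1, 0, 3], 0],
    [[-1, 0, 3], 0],
    [[-1, 0, 2], 0],
    [[0, 0, 0], 0]
  ]
}}

```text
clock: 16.35
position: [554.0, 11.5, 87.7]
tcp_rot: [0.026, 1.0, -0.0, -0.0]
force: [0.2, 0.3, -1.5]
opening: 49.9
```

```bash
python3 -c "
from h import *
go(553.7,12.8,122,-.052+np.pi/2)"
```

```text
t 16.35 TRUEpos [554.   11.5 125.1] F [ 0.2  0.3 -1.5] op 49.9 q6 -1.62 | yawcur 1.518 turn -0.001 shift after turn [0.3 1.3 3.1] shift before [0.3 1.3 3.1]
```

Request:
{"fn": "carry_out", "kwargs": {
  "deltas": [
    [[0, 1, 2], 0],
    [[0, 0, 2], 0],
    [[0, 0, 2], 0],
    [[0, 0, 2], 0],
    [[0, 0, 0], 0]
  ]
}}

```text
clock: 16.77
position: [553.7, 12.5, 79.8]
tcp_rot: [0.026, 1.0, -0.0, -0.0]
force: [0.2, 0.5, -2.6]
opening: 49.8
```

Request:
{"fn": "carry_out", "kwargs": {
  "deltas": [
    [[0, 0, 2], 0],
    [[0, 0, 2], 0],
    [[0, 0, 2], 0],
    [[0, 0, 0], 0]
  ]
}}

```text
clock: 17.1
position: [552.3, 12.6, 74.4]
tcp_rot: [0.026, 1.0, -0.0, -0.001]
force: [-5.2, 0.1, 5.3]
opening: 49.6
```

Request:
{"fn": "carry_out", "kwargs": {
  "deltas": [
    [[1, 0, 2], 0],
    [[0, 0, 2], 0],
    [[0, 0, 0], 0]
  ]
}}

```text
clock: 17.35
position: [552.4, 12.5, 71.0]
tcp_rot: [0.026, 1.0, -0.0, -0.0]
force: [-5.4, 1.1, 7.1]
opening: 49.4
```

Request:
{"fn": "carry_out", "kwargs": {
  "deltas": [
    [[1, 0, 2], 0],
    [[0, 0, 2], 0],
    [[0, 0, 0], 0]
  ]
}}

```text
clock: 17.6
position: [552.2, 12.5, 67.4]
tcp_rot: [0.026, 1.0, -0.0, 0.0]
force: [-4.8, 0.8, 9.3]
opening: 49.5
```

Request:
{"fn": "carry_out", "kwargs": {
  "deltas": [
    [[0.5, 0, 2], 0],
    [[0, 0, 0], 0],
    [[0, 0, 0], 0]
  ]
}}

```text
clock: 17.85
position: [552.2, 12.6, 66.1]
tcp_rot: [0.026, 1.0, -0.0, 0.001]
force: [-5.8, 0.8, 15.1]
opening: 49.7
```

Request:
{"fn": "carry_out", "kwargs": {
  "deltas": [
    [[0.5, 0, 2], 0],
    [[0, 0, 0], 0],
    [[0, 0, 0], 0]
  ]
}}

```text
clock: 18.1
position: [552.1, 12.5, 64.7]
tcp_rot: [0.026, 1.0, -0.0, 0.001]
force: [-6.8, 0.7, 19.8]
opening: 49.5
```

Request:
{"fn": "carry_out", "kwargs": {
  "deltas": [
    [[0, 0, 0], 0],
    [[0, 0, 0], 0],
    [[0, 0, 0], 0],
    [[0, 0, 0], 0]
  ],
  "jaw": 0.66
}}

```text
clock: 18.43
position: [552.3, 12.4, 64.1]
tcp_rot: [0.026, 1.0, -0.0, 0.001]
force: [-3.2, -0.2, 11.8]
opening: 57.9
```

Request:
{"fn": "carry_out", "kwargs": {
  "deltas": [
    [[0, 0, -10], 0],
    [[0, 0, -20], 0],
    [[0, 0, -20], 0],
    [[0, 0, -20], 0],
    [[0, 0, -10], 0],
    [[0, 0, 0], 0]
  ]
}}

```text
clock: 18.93
position: [553.4, 12.4, 145.0]
tcp_rot: [0.026, 1.0, -0.0, 0.003]
force: [-0.6, -0.7, -0.4]
opening: 57.8
```

Request:
{"fn": "carry_out", "kwargs": {
  "deltas": [
    [[0, 0, 0], 0],
    [[0, 0, 0], 0],
    [[0, 0, 0], 0],
    [[0, 0, 0], 0],
    [[0, 0, 0], 0],
    [[0, 0, 0], 0],
    [[0, 0, 0], 0],
    [[0, 0, 0], 0]
  ],
  "jaw": 0.1
}}

```text
clock: 19.6
position: [551.1, 12.6, 142.1]
tcp_rot: [0.026, 1.0, -0.0, -0.0]
force: [-0.1, 0.3, -0.7]
opening: 9.8
```

```bash
python3 -c "
from h import *
go(550,12.8,125,-.052+np.pi/2)"
```

```text
t 19.6 TRUEpos [551.1  12.6 179.5] F [-0.1  0.3 -0.7] op 9.8 q6 -1.62 | yawcur 1.518 turn -0.001 shift after turn [ 1.1  0.1 54.5] shift before [ 1.1  0.1 54.5]
```

Request:
{"fn": "carry_out", "kwargs": {
  "deltas": [
    [[1.5, 0, 20], 0],
    [[0, 0, 20], 0],
    [[0, 0, 8], 0],
    [[0, 0, 2], 0],
    [[0, 0, 0], 0],
    [[0, 0, 0], 0]
  ]
}}

```text
clock: 20.1
position: [550.3, 12.6, 92.9]
tcp_rot: [0.026, 1.0, -0.0, 0.0]
force: [0.2, 0.1, 0.5]
opening: 9.0
```

Request:
{"fn": "carry_out", "kwargs": {
  "deltas": [
    [[0, 0, 2], 0],
    [[0, 0, 2], 0],
    [[0, 0, 0], 0]
  ]
}}

```text
clock: 20.35
position: [549.8, 12.7, 88.5]
tcp_rot: [0.026, 1.0, -0.0, 0.0]
force: [0.9, -0.1, -0.9]
opening: 8.8
```

Request:
{"fn": "carry_out", "kwargs": {
  "deltas": [
    [[0, 0, 2], 0],
    [[0, 0, 0], 0],
    [[0, 0, 0], 0]
  ]
}}

```text
clock: 20.6
position: [549.5, 12.7, 86.3]
tcp_rot: [0.026, 1.0, -0.0, -0.0]
force: [-0.2, -0.1, -0.3]
opening: 8.9
```

Request:
{"fn": "carry_out", "kwargs": {
  "deltas": [
    [[0, 0, 2], 0],
    [[0, 0, 2], 0],
    [[0, 0, 0], 0]
  ]
}}

```text
clock: 20.85
position: [549.5, 12.7, 81.9]
tcp_rot: [0.026, 1.0, -0.0, -0.0]
force: [0.4, 0.0, 0.1]
opening: 9.1
```

Request:
{"fn": "carry_out", "kwargs": {
  "deltas": [
    [[0, 0, 2], 0],
    [[0, 0, 2], 0],
    [[0, 0, 0], 0]
  ]
}}

```text
clock: 21.1
position: [549.9, 12.7, 80.9]
tcp_rot: [0.026, 1.0, -0.0, 0.0]
force: [-8.1, 0.6, 25.4]
opening: 8.9
```

Request:
{"fn": "carry_out", "kwargs": {
  "deltas": [
    [[0, 0, -20], 0],
    [[0, 0, -30], 0],
    [[0, 30, 0], 0],
    [[0, 30, 0], 0],
    [[0, 0, 15], 0],
    [[0, 0, 10], 0],
    [[0, 0, 4], 0],
    [[0, 0, 0], 0]
  ]
}}

```text
clock: 21.77
position: [551.2, 72.1, 97.7]
tcp_rot: [0.027, 1.0, -0.0, -0.002]
force: [-0.6, 0.8, 0.2]
opening: 9.2
```

Request:
{"fn": "carry_out", "kwargs": {
  "deltas": [
    [[0, 0, 3], 0],
    [[0, 0, 3], 0],
    [[0, 0, 3], 0],
    [[0, 0, 0], 0]
  ]
}}

```text
clock: 22.1
position: [553.4, 72.0, 90.9]
tcp_rot: [0.027, 1.0, -0.0, 0.001]
force: [-1.2, -0.8, 6.5]
opening: 9.0
```

The deck surface touches at true z of about 128.5 there, so the deck origin is about 124 mm high. The filter bar's contact height then matches the filter being fully home. Next, the cover.

Request:
{"fn": "carry_out", "kwargs": {
  "deltas": [
    [[0, 0, -20], 0],
    [[0, 0, -30], 0],
    [[0, 0, -20], 0],
    [[0, 0, 0], 0]
  ],
  "jaw": 1
}}

```text
clock: 22.43
position: [556.2, 72.3, 164.7]
tcp_rot: [0.027, 1.0, 0.0, 0.004]
force: [1.3, -0.2, -0.2]
opening: 32.3
```

```bash
python3 -c "
from h import *
go(427.5,-305,120,.423+np.pi/2)"
```

```text
t 22.43 TRUEpos [556.2  72.3 202.1] F [ 1.3 -0.2 -0.2] op 32.3 q6 -1.51 | yawcur 1.518 turn -0.476 shift after turn [ 272.8 -291.    81.1] shift before [ 109.1 -383.7   81.1]
```

Request:
{"fn": "carry_out", "kwargs": {
  "deltas": [
    [[10, -38, 0], 0],
    [[11, -39, 0], 0],
    [[11, -39, 0], 0],
    [[11, -39, 0], 0],
    [[11, -39, 0], 0],
    [[11, -39, 0], 0],
    [[11, -39, 0], 0],
    [[11, -39, 0], 0]
  ]
}}

```text
clock: 23.1
position: [448.2, -235.1, 159.8]
tcp_rot: [0.027, 1.0, 0.0, -0.0]
force: [1.8, 0.8, 0.4]
opening: 85.1
```

Request:
{"fn": "carry_out", "kwargs": {
  "deltas": [
    [[10, -37, 0], 0],
    [[10, -36, 10], 0],
    [[0, 0, 20], -0.12],
    [[0, 0, 20], -0.12],
    [[0, 0, 20], -0.12],
    [[0, 0, 5], -0.116],
    [[0, 0, 0], 0],
    [[0, 0, 0], 0]
  ]
}}

```text
clock: 23.77
position: [425.1, -305.1, 84.7]
tcp_rot: [-0.208, 0.978, 0.001, -0.0]
force: [0.8, 0.1, -0.1]
opening: 87.9
```

```bash
python3 -c "
from h import *
go(427.5,-305,13,.423+np.pi/2)"
```

```text
t 23.77 TRUEpos [ 425.1 -305.1  122.1] F [ 0.8  0.1 -0.1] op 87.9 q6 -2.74 | yawcur 1.99 turn -0.004 shift after turn [ -2.2  -1.  109.1] shift before [ -2.2  -1.  109.1]
```

Request:
{"fn": "carry_out", "kwargs": {
  "deltas": [
    [[-2, -1, 30], 0],
    [[0, 0, 40], 0],
    [[0, 0, 25], 0],
    [[0, 0, 10], 0],
    [[0, 0, 4], 0],
    [[0, 0, 0], 0]
  ]
}}

```text
clock: 24.27
position: [428.2, -305.5, -23.5]
tcp_rot: [-0.209, 0.978, -0.0, -0.0]
force: [-0.9, -0.6, 1.1]
opening: 88.0
```

Request:
{"fn": "carry_out", "kwargs": {
  "deltas": [
    [[0, 0, 0], 0],
    [[0, 0, 0], 0],
    [[0, 0, 0], 0],
    [[0, 0, 0], 0],
    [[0, 0, 0], 0],
    [[0, 0, 0], 0],
    [[0, 0, 0], 0]
  ],
  "jaw": 0
}}

```text
clock: 24.85
position: [428.4, -305.8, -22.8]
tcp_rot: [-0.21, 0.978, -0.001, 0.0]
force: [-0.5, 1.0, 6.7]
opening: 60.0
```

Request:
{"fn": "carry_out", "kwargs": {
  "deltas": [
    [[0, 0, -20], 0],
    [[0, 0, -35], 0],
    [[0, 0, -40], 0],
    [[0, 0, -40], 0],
    [[0, 0, -40], 0],
    [[0, 0, -25], 0],
    [[0, 0, 0], 0],
    [[0, 0, 0], 0]
  ]
}}

```text
clock: 25.52
position: [428.6, -305.9, 177.6]
tcp_rot: [-0.21, 0.978, -0.001, 0.001]
force: [-0.4, -0.0, -2.1]
opening: 60.1
```

```bash
python3 -c "
from h import *
go(437.5,18.8,200,-.052+np.pi/2)"
```

```text
t 25.52 TRUEpos [ 428.6 -305.9  215. ] F [-0.4 -0.  -2.1] op 60.1 q6 -2.74 | yawcur 1.994 turn 0.475 shift after turn [  8.  324.7  14.3] shift before [-141.5  292.4   14.3]
```

Request:
{"fn": "carry_out", "kwargs": {
  "deltas": [
    [[0, 0, 0], 0.12],
    [[0, 0, 0], 0.12],
    [[0, 0, 0], 0.12],
    [[0, 0, 0], 0.115],
    [[1, 36, 0], 0],
    [[1, 36, 0], 0],
    [[1, 36, 0], 0],
    [[1, 36, 0], 0]
  ]
}}

```text
clock: 26.18
position: [429.2, -159.0, 173.7]
tcp_rot: [0.027, 1.0, 0.001, -0.002]
force: [0.6, 0.7, -1.3]
opening: 59.2
```

Request:
{"fn": "carry_out", "kwargs": {
  "deltas": [
    [[1, 36, 0], 0],
    [[1, 36, 0], 0],
    [[1, 36, 0], 0],
    [[1, 36, 0], 0],
    [[0, 36, 0], 0],
    [[0, 0, 0], 0],
    [[0, 0, 0], 0],
    [[0, 0, 0], 0]
  ]
}}

```text
clock: 26.85
position: [435.3, 18.6, 174.7]
tcp_rot: [0.025, 1.0, -0.0, -0.002]
force: [-0.5, -0.7, -1.7]
opening: 59.9
```

```bash
python3 -c "
from h import *
go(437.5,18.8,135,-.052+np.pi/2)"
```

```text
t 26.85 TRUEpos [435.3  18.6 212.1] F [-0.5 -0.7 -1.7] op 59.9 q6 -1.64 | yawcur 1.52 turn 0.001 shift after turn [-2.4  0.3 77.1] shift before [-2.4  0.3 77.1]
```

Request:
{"fn": "carry_out", "kwargs": {
  "deltas": [
    [[-2, 0, 20], 0],
    [[0, 0, 25], 0],
    [[0, 0, 20], 0],
    [[0, 0, 10], 0],
    [[0, 0, 0], 0],
    [[0, 0, 0], 0]
  ]
}}

```text
clock: 27.35
position: [437.9, 17.4, 100.5]
tcp_rot: [0.027, 1.0, -0.0, -0.001]
force: [-0.2, -0.6, -0.4]
opening: 59.9
```

Request:
{"fn": "carry_out", "kwargs": {
  "deltas": [
    [[0, 0, 2], 0],
    [[0, 0, 2], 0],
    [[0, 0, 2], 0],
    [[0, 0, 0], 0]
  ]
}}

```text
clock: 27.68
position: [438.8, 18.1, 95.8]
tcp_rot: [0.026, 1.0, -0.0, 0.0]
force: [-2.0, -2.7, 3.8]
opening: 59.9
```

Request:
{"fn": "carry_out", "kwargs": {
  "deltas": [
    [[0, 0, 2], 0],
    [[0, 0, 2], 0],
    [[0, 0, 0], 0]
  ]
}}

```text
clock: 27.93
position: [437.9, 18.4, 91.6]
tcp_rot: [0.026, 1.0, -0.0, -0.0]
force: [-4.4, -1.1, 5.2]
opening: 59.8
```

Request:
{"fn": "carry_out", "kwargs": {
  "deltas": [
    [[0, 0, 2], 0],
    [[0, 0, 2], 0],
    [[0, 0, 2], 0],
    [[0, 0, 0], 0]
  ]
}}

```text
clock: 28.27
position: [437.0, 18.5, 85.4]
tcp_rot: [0.026, 1.0, -0.0, -0.001]
force: [-5.9, -2.0, 6.0]
opening: 59.3
```

Request:
{"fn": "carry_out", "kwargs": {
  "deltas": [
    [[0, 0, 2], 0],
    [[0, 0, 2], 0],
    [[0, 0, 2], 0],
    [[0, 0, 0], 0]
  ]
}}

```text
clock: 28.6
position: [437.1, 18.5, 79.6]
tcp_rot: [0.026, 1.0, -0.0, -0.001]
force: [-5.8, -1.9, 9.2]
opening: 59.9
```

Run:
```python
from ov import *
for n in("top","scene"): I[n]=np.ascontiguousarray(env.get_image(n)["image"][:,:,::-1])
st=env.read_state(); p=st["position"]+[0,0,37.4]; print(p,st["force"].round(1),st["opening"]); Y=(0,255,255)
polys=[]
for th,col in((20,(0,255,0)),(30,Y)):
    # pivot 23 above underside, 9 above TCP
    C=np.array([[-65,-60,-18],[65,-60,-18],[65,60,-18],[-65,60,-18]],float)
    polys.append((R.from_euler("zy",[-.052,-np.radians(th)]).apply(C)+p+[0,0,9],col))
overlay(I,polys,[[("scene",270,140,100,100,5)]],"pics/o3.png")
```

```text
[437.13960043  18.50272082 117.02471817] [-5.7 -1.3  7. ] 59.9107438231122
```

View pics/o3.png

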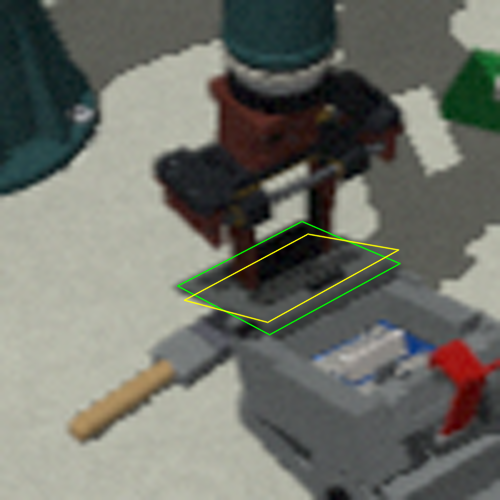

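Request:
{"fn": "carry_out", "kwargs": {
  "deltas": [
    [[0, 0, 2], 0],
    [[0, 0, 1], 0],
    [[0, 0, 0], 0]
  ]
}}

```text
clock: 28.95
position: [437.4, 18.5, 76.8]
tcp_rot: [0.026, 1.0, -0.0, -0.001]
force: [-5.5, -1.5, 9.0]
opening: 59.6
```

Request:
{"fn": "carry_out", "kwargs": {
  "deltas": [
    [[0, 0, -20], 0],
    [[0, 0, -40], 0],
    [[0, 0, -30], 0],
    [[0, 0, 0], 0],
    [[0, 0, 0], 0]
  ]
}}

```text
clock: 29.37
position: [440.6, 18.6, 167.9]
tcp_rot: [0.026, 1.0, -0.0, 0.003]
force: [-0.1, -0.6, -1.9]
opening: 59.5
```

Run:
```python
from ov import *
for n in("top","scene"): I[n]=np.ascontiguousarray(env.get_image(n)["image"][:,:,::-1])
st=env.read_state(); p=st["position"]+[0,0,37.4]; print(p,st["force"].round(1),st["opening"])
polys=[]
for th,col in((28,(0,255,0)),(35,(0,255,255))):
    C=np.array([[-65,-60,-18],[65,-60,-18],[65,60,-18],[-65,60,-18]],float)
    polys.append((R.from_euler("zy",[-.052,-np.radians(th)]).apply(C)+p+[0,0,9],col))
overlay(I,polys,[[("scene",280,130,70,80,6),]],"pics/a.png")
overlay(I,[],[[("scene",280,130,70,80,6),]],"pics/b.png")
cv2.imwrite("pics/o4.png",np.hstack([cv2.imread("pics/a.png")[:,:400],cv2.imread("pics/b.png")[:,:400]]))
```

```text
[437.88730499  18.77429227 202.89460288] [-0.3 -0.  -2.1] 59.67926024012544
```

View pics/o4.png

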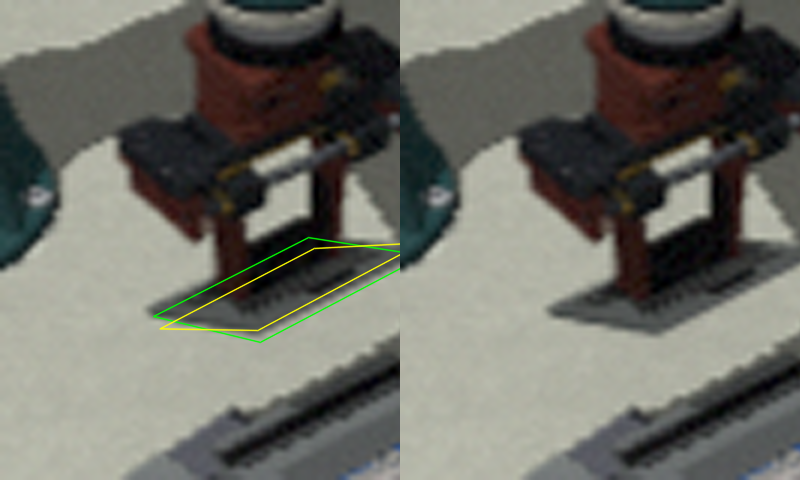

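The in-hand tilt is clear: the cover edge runs from (149,312) to (258,333) in the crop, about 29° from level, so about 11° open relative to the deck. Now I'll carry it over the sill behind the hood.

Request:
{"fn": "carry_out", "kwargs": {
  "deltas": [
    [[-27, 0, 0], 0],
    [[-27, 0, 0], 0],
    [[-27, 0, 0], 0],
    [[-27, 0, 0], 0],
    [[0, 0, 0], 0],
    [[0, 0, 0], 0],
    [[0, 0, 0], 0]
  ]
}}

```text
clock: 30.05
position: [544.3, 13.2, 164.3]
tcp_rot: [0.026, 1.0, 0.0, -0.002]
force: [-1.1, 0.2, -2.1]
opening: 59.8
```

```bash
python3 -c "
from h import *
go(546.4,12.8,162,-.052+np.pi/2)"
```

```text
t 30.05 TRUEpos [544.3  13.2 201.7] F [-1.1  0.2 -2.1] op 59.8 q6 -1.62 | yawcur 1.519 turn 0.0 shift after turn [-2.3 -0.3 39.7] shift before [-2.3 -0.3 39.7]
```

Request:
{"fn": "carry_out", "kwargs": {
  "deltas": [
    [[-2, 0, 15], 0],
    [[0, 0, 15], 0],
    [[0, 0, 8], 0],
    [[0, 0, 2], 0],
    [[0, 0, 0], 0],
    [[0, 0, 0], 0]
  ]
}}

```text
clock: 30.55
position: [548.3, 12.9, 126.6]
tcp_rot: [0.026, 1.0, -0.0, -0.0]
force: [0.1, 0.2, -1.2]
opening: 59.9
```

Request:
{"fn": "carry_out", "kwargs": {
  "deltas": [
    [[0, 0, 2], 0],
    [[0, 0, 2], 0],
    [[0, 0, 2], 0],
    [[0, 0, 0], 0]
  ]
}}

```text
clock: 30.88
position: [548.4, 12.9, 120.1]
tcp_rot: [0.026, 1.0, -0.0, -0.0]
force: [-0.6, -0.0, -1.0]
opening: 59.8
```

Request:
{"fn": "carry_out", "kwargs": {
  "deltas": [
    [[0, 0, 2], 0],
    [[0, 0, 1], 0],
    [[0, 0, 0], 0]
  ]
}}

```text
clock: 31.13
position: [548.4, 12.9, 117.0]
tcp_rot: [0.026, 1.0, -0.0, -0.0]
force: [-0.9, -0.0, -2.3]
opening: 59.3
```

Request:
{"fn": "carry_out", "kwargs": {
  "deltas": [
    [[2, 0, 1], 0],
    [[0, 0, 1], 0],
    [[0, 0, 0], 0]
  ]
}}

```text
clock: 31.38
position: [546.2, 13.0, 115.1]
tcp_rot: [0.026, 1.0, -0.0, -0.0]
force: [-0.4, 0.4, -2.1]
opening: 59.9
```

Request:
{"fn": "carry_out", "kwargs": {
  "deltas": [
    [[0, 0, 1], 0],
    [[0, 0, 1], 0],
    [[0, 0, 0], 0]
  ]
}}

```text
clock: 31.63
position: [546.6, 13.0, 113.6]
tcp_rot: [0.026, 1.0, -0.0, 0.0]
force: [-1.0, -0.7, 1.4]
opening: 59.8
```

Request:
{"fn": "carry_out", "kwargs": {
  "deltas": [
    [[0, 0, 1], 0],
    [[0, 0, 1], 0],
    [[0, 0, 0], 0]
  ]
}}

```text
clock: 31.88
position: [546.8, 13.0, 113.4]
tcp_rot: [0.026, 1.0, -0.0, 0.001]
force: [-5.0, 0.8, 18.6]
opening: 59.7
```

Contact, with the force along the deck normal, near the height predicted for the lip. I'll use my last picture to confirm the pose.

```bash
cat > o5.py <<'E'
from ov import *
for n in("top","scene"): I[n]=np.ascontiguousarray(env.get_image(n)["image"][:,:,::-1])
st=env.read_state(); p=st["position"]+[0,0,37.4]; print(p,st["force"].round(1))
d=[548.5,13.1,124.3,-.052]
polys=[(deckW(d,rect(-54,54,-49,49,0)),(0,255,0)),(deckW(d,rect(-78,-67,-64,64,13)),(255,0,255))]
C=np.array([[-65,-60,-18],[65,-60,-18],[65,60,-18],[-65,60,-18]],float)
polys.append((R.from_euler("zy",[-.052,-np.radians(29)]).apply(C)+p+[0,0,9],(0,255,255)))
overlay(I,polys,[[("scene",300,170,80,60,5)]],"pics/a.png"); overlay(I,[],[[("scene",300,170,80,60,5)]],"pics/b.png")
overlay(I,polys,[[("top",265,122,80,60,5)]],"pics/c.png"); overlay(I,[],[[("top",265,142,80,60,5)]],"pics/d.png")
r=lambda x:cv2.imread(f"pics/{x}.png")
cv2.imwrite("pics/o5.png",np.vstack([np.hstack([r("a"),r("b")]),np.hstack([r("c"),r("d")])]))
E
python3 o5.py
```

```text
[546.83748436  12.98376309 150.76264624] [-5.4  1.  17.3]
```

View pics/o5.png

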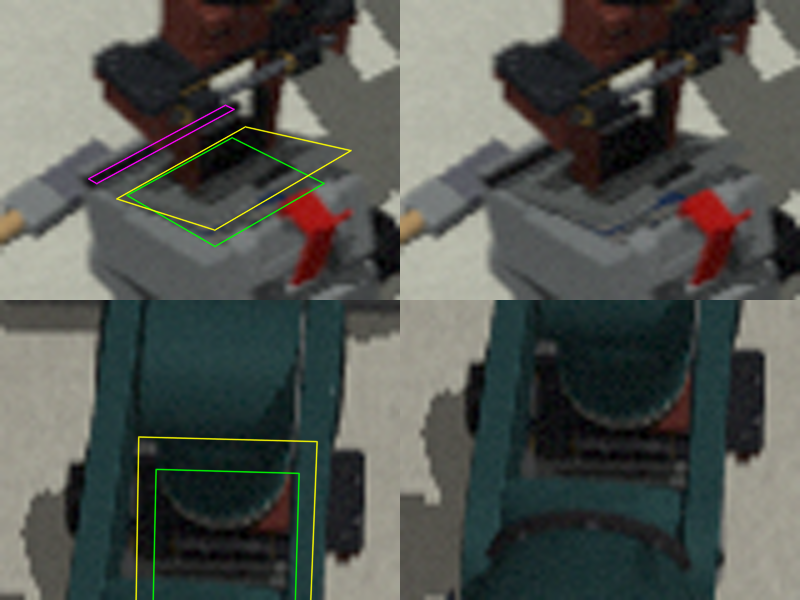

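The view shows the lip's near corner at about (401,208) full-frame, just behind the hood, with the rear raised. I'll ease off and slide down the slope into the slot.

Request:
{"fn": "carry_out", "kwargs": {
  "deltas": [
    [[0, 0, -1.5], 0],
    [[2, 0, 0.6], 0],
    [[2, 0, 0.6], 0],
    [[2, 0, 0.6], 0],
    [[0, 0, 0], 0]
  ]
}}

```text
clock: 32.4
position: [540.3, 13.3, 110.9]
tcp_rot: [0.026, 1.0, -0.0, -0.0]
force: [0.6, -0.8, 2.5]
opening: 59.3
```

Request:
{"fn": "carry_out", "kwargs": {
  "deltas": [
    [[2, 0, 0.6], 0],
    [[2, 0, 0.6], 0],
    [[0, 0, 0], 0]
  ]
}}

```text
clock: 32.65
position: [535.9, 13.6, 109.5]
tcp_rot: [0.026, 1.0, -0.0, -0.0]
force: [0.1, -0.1, 2.0]
opening: 59.7
```

Request:
{"fn": "carry_out", "kwargs": {
  "deltas": [
    [[2, 0, 0.6], 0],
    [[2, 0, 0.6], 0],
    [[0, 0, 0], 0]
  ]
}}

```text
clock: 32.9
position: [535.5, 13.5, 109.8]
tcp_rot: [0.026, 1.0, -0.0, 0.003]
force: [4.6, 0.7, 5.7]
opening: 59.5
```

Request:
{"fn": "carry_out", "kwargs": {
  "deltas": [
    [[2, 0, 0.6], 0],
    [[1, 0, 0.3], 0],
    [[0, 0, 0], 0]
  ]
}}

```text
clock: 33.15
position: [535.4, 13.5, 110.1]
tcp_rot: [0.026, 1.0, -0.0, 0.006]
force: [8.1, -0.3, 8.1]
opening: 59.9
```

Request:
{"fn": "carry_out", "kwargs": {
  "deltas": [
    [[-2, 0, 0], 0],
    [[0, 0, -3], 0],
    [[0, 0, -3], 0],
    [[0, 0, -2], 0],
    [[0, 0, 0], 0]
  ]
}}

```text
clock: 33.57
position: [531.7, 13.7, 115.5]
tcp_rot: [0.026, 1.0, -0.0, 0.0]
force: [4.2, 0.0, -3.0]
opening: 60.2
```

Request:
{"fn": "carry_out", "kwargs": {
  "deltas": [
    [[0, 0, -2], 0],
    [[0, 0, -1], 0],
    [[0, 0, 0], 0]
  ]
}}

```text
clock: 33.82
position: [529.6, 13.9, 117.8]
tcp_rot: [0.026, 1.0, 0.0, -0.002]
force: [0.8, -0.4, -6.9]
opening: 59.6
```

Lifting pulls against the hood (Fz -6.9 N), so the lip is hooked with the rear raised. Pivoting down now.

Request:
{"fn": "carry_out", "kwargs": {
  "deltas": [
    [[-1, 0, 2], 0],
    [[-1, 0, 2], 0],
    [[-1, 0, 2], 0],
    [[-1, 0, 2], 0],
    [[0, 0, 0], 0]
  ]
}}

```text
clock: 34.23
position: [536.6, 13.5, 111.0]
tcp_rot: [0.026, 1.0, -0.0, 0.001]
force: [0.5, 0.5, 3.0]
opening: 59.8
```

Request:
{"fn": "carry_out", "kwargs": {
  "deltas": [
    [[-1, 0, 2], 0],
    [[-1, 0, 2], 0],
    [[-1, 0, 2], 0],
    [[0, 0, 0], 0]
  ]
}}

```text
clock: 34.57
position: [539.4, 13.3, 104.6]
tcp_rot: [0.026, 1.0, -0.0, 0.001]
force: [1.9, 0.6, 4.0]
opening: 59.7
```

Request:
{"fn": "carry_out", "kwargs": {
  "deltas": [
    [[0, 0, 2], 0],
    [[0, 0, 2], 0],
    [[0, 0, 0], 0]
  ]
}}

```text
clock: 34.82
position: [541.3, 13.1, 101.7]
tcp_rot: [0.026, 1.0, -0.0, 0.002]
force: [5.0, -0.6, 6.0]
opening: 60.3
```

Request:
{"fn": "carry_out", "kwargs": {
  "deltas": [
    [[0, 0, 2], 0],
    [[0, 0, 2], 0],
    [[0, 0, 0], 0]
  ]
}}

```text
clock: 35.07
position: [543.1, 13.0, 98.6]
tcp_rot: [0.026, 1.0, -0.0, 0.004]
force: [6.4, 0.5, 9.4]
opening: 60.0
```

Request:
{"fn": "carry_out", "kwargs": {
  "deltas": [
    [[-2, 0, 2], 0],
    [[0, 0, 1], 0],
    [[0, 0, 0], 0]
  ]
}}

```text
clock: 35.32
position: [544.3, 13.0, 96.1]
tcp_rot: [0.026, 1.0, -0.0, 0.003]
force: [3.4, -1.1, 16.3]
opening: 59.8
```

Request:
{"fn": "carry_out", "kwargs": {
  "deltas": [
    [[-1, 0, 2], 0],
    [[0, 0, 1], 0],
    [[0, 0, 0], 0]
  ]
}}

```text
clock: 35.57
position: [545.0, 12.9, 95.0]
tcp_rot: [0.026, 1.0, -0.0, 0.004]
force: [-4.7, 0.8, 34.3]
opening: 59.6
```

Request:
{"fn": "carry_out", "kwargs": {
  "deltas": [
    [[0, 0, -3], 0],
    [[0, 0, 0], 0],
    [[0, 0, 0], 0],
    [[0, 0, 0], 0]
  ],
  "jaw": 0.85
}}

```text
clock: 35.9
position: [540.7, 13.3, 93.2]
tcp_rot: [0.026, 1.0, 0.0, -0.001]
force: [-0.8, 0.6, 5.1]
opening: 74.6
```

Request:
{"fn": "carry_out", "kwargs": {
  "deltas": [
    [[0, 0, 0], 0],
    [[0, 0, -20], 0],
    [[0, 0, -25], 0],
    [[0, 0, -15], 0],
    [[0, 0, 0], 0],
    [[0, 0, 0], 0]
  ]
}}

```text
clock: 36.4
position: [541.5, 13.2, 153.3]
tcp_rot: [0.026, 1.0, -0.0, 0.0]
force: [0.1, 0.9, -0.1]
opening: 74.8
```

```bash
python3 -c "
from h import *
go(548.5+33,13.1-1.8,150,-.052+np.pi/2)"
```

```text
t 36.4 TRUEpos [541.5  13.2 190.7] F [ 0.1  0.9 -0.1] op 74.8 q6 -1.62 | yawcur 1.519 turn 0.0 shift after turn [-40.    0.1  40.7] shift before [-40.    0.1  40.7]
```

Request:
{"fn": "carry_out", "kwargs": {
  "deltas": [
    [[-21, 0, 0], 0],
    [[-22, 0, 0], 0],
    [[0, 0, 0], 0],
    [[0, 0, 0], 0],
    [[0, 0, 0], 0],
    [[0, 0, 0], 0],
    [[0, 0, 0], 0],
    [[0, 0, 0], 0]
  ],
  "jaw": 0
}}

```text
clock: 37.07
position: [583.7, 11.1, 153.5]
tcp_rot: [0.026, 1.0, -0.0, -0.0]
force: [-0.2, -0.1, 0.2]
opening: 24.8
```

Request:
{"fn": "carry_out", "kwargs": {
  "deltas": [
    [[0, 0, 15], 0],
    [[0, 0, 12], 0],
    [[0, 0, 8], 0],
    [[0, 0, 2], 0],
    [[0, 0, 0], 0]
  ]
}}

```text
clock: 37.48
position: [583.8, 11.1, 116.2]
tcp_rot: [0.026, 1.0, -0.0, -0.001]
force: [-0.2, 0.4, -0.2]
opening: 0.8
```

Request:
{"fn": "carry_out", "kwargs": {
  "deltas": [
    [[0, 0, 2], 0],
    [[0, 0, 2], 0],
    [[0, 0, 0], 0]
  ]
}}

```text
clock: 37.73
position: [584.7, 11.0, 112.9]
tcp_rot: [0.026, 1.0, -0.0, 0.0]
force: [0.2, 0.5, 0.1]
opening: 0.5
```

Request:
{"fn": "carry_out", "kwargs": {
  "deltas": [
    [[0, 0, 2], 0],
    [[0, 0, 1], 0],
    [[0, 0, 0], 0]
  ]
}}

```text
clock: 37.98
position: [584.4, 11.0, 109.6]
tcp_rot: [0.026, 1.0, -0.0, -0.0]
force: [0.0, -1.0, 0.3]
opening: 0.6
```

Request:
{"fn": "carry_out", "kwargs": {
  "deltas": [
    [[0, 0, 1], 0],
    [[0, 0, 1], 0],
    [[0, 0, 0], 0]
  ]
}}

```text
clock: 38.23
position: [584.8, 11.0, 107.8]
tcp_rot: [0.026, 1.0, -0.0, 0.0]
force: [-0.4, -0.3, 1.3]
opening: 0.6
```

Request:
{"fn": "carry_out", "kwargs": {
  "deltas": [
    [[0, 0, 1], 0],
    [[0, 0, 1], 0],
    [[0, 0, 0], 0]
  ]
}}

```text
clock: 38.48
position: [584.9, 11.0, 107.3]
tcp_rot: [0.026, 1.0, -0.0, 0.001]
force: [-3.2, 0.6, 12.2]
opening: 0.5
```

Request:
{"fn": "carry_out", "kwargs": {
  "deltas": [
    [[0, 0, 1.5], 0],
    [[0, 0, 1], 0],
    [[0, 0, 0], 0],
    [[0, 0, 0], 0]
  ]
}}

```text
clock: 38.82
position: [585.2, 11.0, 106.9]
tcp_rot: [0.026, 1.0, -0.0, 0.001]
force: [-8.3, 0.6, 29.4]
opening: 0.5
```

Request:
{"fn": "carry_out", "kwargs": {
  "deltas": [
    [[0, 0, 1.5], 0],
    [[0, 0, 0], 0],
    [[0, 0, 0], 0]
  ]
}}

```text
clock: 39.07
position: [585.3, 11.0, 106.8]
tcp_rot: [0.026, 1.0, -0.0, 0.002]
force: [-11.4, 0.8, 38.2]
opening: 0.5
```

The press held stiff at 38 N at the height predicted for a flat cover, so it is down on the deck. Next I'll measure the clip angle and the gap behind it numerically.

Request:
{"fn": "carry_out", "kwargs": {
  "deltas": [
    [[0, 0, -20], 0],
    [[0, 0, -30], 0],
    [[0, 0, -30], 0],
    [[0, 0, 0], 0]
  ]
}}

```text
clock: 39.4
position: [588.4, 10.7, 187.6]
tcp_rot: [0.026, 1.0, -0.0, 0.005]
force: [0.5, -1.0, 0.4]
opening: 0.7
```

```bash
cat > clip.py <<'E'
from ov import *
I0={n:cv2.imread(f"pics/{n}0.png") for n in("top","scene")}
red=lambda c:(c[...,2].astype(int)-c[...,1]>60)&(c[...,2].astype(int)-c[...,0]>60)
R0={"top":(300,125,25,30),"scene":(345,200,40,40)}
d=[548.5,13.1,124.3,-.052]
def pts(a):
    C=np.array([[80,21],[50,21],[52,16],[80,19],[88,41],[80,0.]])-[80,-45]
    c,s=np.cos(a),np.sin(a); C=np.c_[c*C[:,0]+s*C[:,1],-s*C[:,0]+c*C[:,1]]+[80,-45]
    return deckW(d,np.vstack([np.c_[C[:,0],np.full(6,y),C[:,1]] for y in(-12,12)]))
def masks(J):
    for n in J: I[n]=J[n]
    return {n:mask(n,R0[n],red) for n in J}
if __name__=="__main__":
    m=masks(I0)
    for n in m: print(n,m[n].min(0),m[n].max(0))
    for a in(.4,.5,.6,.7):
        for n in m: q=proj(n,pts(a)); print(a,n,q.min(0).round(1),q.max(0).round(1))
    for n in("scene",):
        J=np.ascontiguousarray(env.get_image(n)["image"][:,:,::-1]); mm=masks({n:J})[n]; print("now",n,mm.min(0),mm.max(0))
    for v in(122,125,128): print(v,unproj("top",(308,v),0),unproj("top",(308,v),165))
    go(548.5+152,5.2,222,-.052+np.pi/2)
E
python3 clip.py
```

```text
top [307 134] [313 147]
scene [356 208] [369 226]
0.4 top [306.6 135.9] [314.1 148.9]
0.4 scene [353.7 206.3] [367.2 219. ]
0.5 top [306.7 133.7] [314.1 146.9]
0.5 scene [355.1 207.1] [368.8 219.9]
0.6 top [306.7 131.6] [314.2 144.9]
0.6 scene [356.5 208. ] [370.5 220.9]
0.7 top [306.8 129.7] [314.2 143. ]
0.7 scene [357.8 209. ] [372. 222.]
now scene [356 208] [369 226]
122 [770.837301    13.60484578   0.        ] [712.25170878  13.89817883 165.        ]
125 [759.03706535  13.90509476   0.        ] [701.5214064   14.17120409 165.        ]
128 [747.26304397  14.20467674   0.        ] [690.81494142  14.44362282 165.        ]
t 39.45 TRUEpos [587.2  10.8 222.4] F [ 0.6  0.1 -0.4] op -0.1 q6 -1.62 | yawcur 1.519 turn 0.0 shift after turn [-113.5    0.3    1.2] shift before [-113.5    0.3    1.2]
```

The clip is open by about 0.52 rad and the stack begins at x ≈ 750, so there is room. Going over and behind the tab.

Request:
{"fn": "carry_out", "kwargs": {
  "deltas": [
    [[-35, 0, 0], 0],
    [[-35, 0, 0], 0],
    [[-35, 0, 0], 0],
    [[0, 0, 0], 0],
    [[0, 0, 20], 0],
    [[0, 0, 20], 0],
    [[0, 0, 6], 0],
    [[0, 0, 0], 0]
  ]
}}

```text
clock: 40.12
position: [686.2, 5.8, 132.2]
tcp_rot: [0.026, 1.0, 0.0, -0.003]
force: [-0.6, 0.5, -0.3]
opening: 0.9
```

```bash
python3 -c "
from h import *
go(548.5+82,13.1-.052*82,175,-.052+np.pi/2)"
```

```text
t 40.12 TRUEpos [686.2   5.8 169.6] F [-0.6  0.5 -0.3] op 0.9 q6 -1.61 | yawcur 1.519 turn 0.0 shift after turn [55.9  0.1 -5. ] shift before [55.9  0.1 -5. ]
```

Request:
{"fn": "carry_out", "kwargs": {
  "deltas": [
    [[5, 0, 0], 0],
    [[5, 0, 0], 0],
    [[5, 0, 0], 0],
    [[5, 0, 0], 0],
    [[0, 0, 0], 0]
  ]
}}

```text
clock: 40.53
position: [668.6, 6.7, 136.8]
tcp_rot: [0.026, 1.0, -0.0, 0.0]
force: [-0.0, -0.1, -0.0]
opening: 0.3
```

Request:
{"fn": "carry_out", "kwargs": {
  "deltas": [
    [[4, 0, 0], 0],
    [[4, 0, 0], 0],
    [[4, 0, 0], 0],
    [[0, 0, 0], 0]
  ]
}}

```text
clock: 40.87
position: [656.4, 7.3, 135.7]
tcp_rot: [0.026, 1.0, -0.0, -0.0]
force: [0.6, 0.0, 0.4]
opening: 0.6
```

Request:
{"fn": "carry_out", "kwargs": {
  "deltas": [
    [[3, 0, 0], 0],
    [[3, 0, 0], 0],
    [[3, 0, 0], 0],
    [[0, 0, 0], 0]
  ]
}}

```text
clock: 41.2
position: [647.9, 7.7, 135.6]
tcp_rot: [0.026, 1.0, -0.0, -0.0]
force: [-0.4, 0.0, 0.1]
opening: 0.4
```

Request:
{"fn": "carry_out", "kwargs": {
  "deltas": [
    [[3, 0, 0], 0],
    [[2, 0, 0], 0],
    [[2, 0, 0], 0],
    [[0, 0, 0], 0]
  ]
}}

```text
clock: 41.53
position: [644.8, 7.8, 137.3]
tcp_rot: [0.026, 1.0, -0.0, 0.003]
force: [5.6, -0.2, 3.1]
opening: 0.6
```

```bash
cat > now.py <<'E'
from clip import *
J=np.ascontiguousarray(env.get_image("scene")["image"][:,:,::-1]); R0["scene"]=(335,190,50,45)
mm=masks({"scene":J})["scene"]; print("now",len(mm),mm.min(0),mm.max(0))
for a in(0,.07,.15,.25,.35,.5): q=proj("scene",pts(a)); print(a,q.min(0).round(1),q.max(0).round(1))
go(548.5+82,13.1-.052*82,175,-.052+np.pi/2)
E
python3 now.py
```

```text
now 77 [354 206] [362 225]
0 [349.  203.9] [360.9 216.4]
0.07 [349.8 204.6] [361.6 216.7]
0.15 [350.6 205.3] [362.9 217.2]
0.25 [351.8 205.6] [364.6 217.9]
0.35 [353.1 206. ] [366.3 218.6]
0.5 [355.1 207.1] [368.8 219.9]
t 41.58 TRUEpos [644.8   7.8 174.7] F [6.1 0.3 2.4] op 0.5 q6 -1.61 | yawcur 1.519 turn 0.0 shift after turn [14.3  0.3 -0.4] shift before [14.3  0.3 -0.4]
```

Request:
{"fn": "carry_out", "kwargs": {
  "deltas": [
    [[2, 0, 0], 0],
    [[2, 0, 0], 0],
    [[0, 0, 0], 0]
  ]
}}

```text
clock: 41.83
position: [642.0, 7.9, 138.1]
tcp_rot: [0.026, 1.0, -0.0, 0.005]
force: [6.4, -0.5, 5.6]
opening: 0.4
```

Request:
{"fn": "carry_out", "kwargs": {
  "deltas": [
    [[2, 0, 0], 0],
    [[2, 0, 0], 0],
    [[0, 0, 0], 0]
  ]
}}

```text
clock: 42.08
position: [635.3, 8.3, 137.0]
tcp_rot: [0.026, 1.0, -0.0, 0.002]
force: [2.7, 0.1, 1.1]
opening: 0.4
```

Request:
{"fn": "carry_out", "kwargs": {
  "deltas": [
    [[2, 0, 0], 0],
    [[2, 0, 0], 0],
    [[0, 0, 0], 0]
  ]
}}

```text
clock: 42.33
position: [629.6, 8.7, 135.9]
tcp_rot: [0.026, 1.0, -0.0, 0.0]
force: [3.6, -0.9, 2.6]
opening: 0.3
```

Request:
{"fn": "carry_out", "kwargs": {
  "deltas": [
    [[1, 0, 0], 0],
    [[1, 0, 0], 0],
    [[0, 0, 0], 0]
  ]
}}

```text
clock: 42.58
position: [628.1, 8.8, 136.0]
tcp_rot: [0.026, 1.0, -0.0, 0.001]
force: [4.4, -1.0, 2.3]
opening: 0.3
```

Request:
{"fn": "carry_out", "kwargs": {
  "deltas": [
    [[2, 0, 0], 0],
    [[1, 0, 0], 0],
    [[0, 0, 0], 0]
  ]
}}

```text
clock: 42.83
position: [626.4, 8.8, 136.2]
tcp_rot: [0.026, 1.0, -0.0, 0.002]
force: [7.2, -0.2, 1.8]
opening: 0.4
```

```bash
python3 now.py
```

```text
now 85 [350 207] [362 225]
0 [349.  203.9] [360.9 216.4]
0.07 [349.8 204.6] [361.6 216.7]
0.15 [350.6 205.3] [362.9 217.2]
0.25 [351.8 205.6] [364.6 217.9]
0.35 [353.1 206. ] [366.3 218.6]
0.5 [355.1 207.1] [368.8 219.9]
t 42.88 TRUEpos [626.4   8.8 173.6] F [8.1 0.3 2.1] op 0.6 q6 -1.62 | yawcur 1.519 turn 0.0 shift after turn [-4.1  0.3 -1.3] shift before [-4.1  0.3 -1.3]
```

Request:
{"fn": "carry_out", "kwargs": {
  "deltas": [
    [[2, 0, 0], 0],
    [[2, 0, 0], 0],
    [[0, 0, 0], 0],
    [[0, 0, 0], 0]
  ]
}}

```text
clock: 43.22
position: [625.4, 8.8, 136.6]
tcp_rot: [0.026, 1.0, -0.0, 0.005]
force: [14.1, -0.2, -1.5]
opening: 0.6
```

Request:
{"fn": "carry_out", "kwargs": {
  "deltas": [
    [[2, 0, 0], 0],
    [[0, 0, 0], 0],
    [[0, 0, 0], 0]
  ]
}}

```text
clock: 43.47
position: [624.9, 8.8, 137.0]
tcp_rot: [0.026, 1.0, -0.0, 0.006]
force: [16.7, -0.0, -3.1]
opening: 0.4
```

The clip has hit a stiff stop at 16.7 N. Retreating, then a final numeric check.

Request:
{"fn": "carry_out", "kwargs": {
  "deltas": [
    [[-15, 0, 0], 0],
    [[-15, 0, 0], 0],
    [[0, 0, 0], 0],
    [[0, 0, -30], 0],
    [[0, 0, -35], 0],
    [[0, 0, -35], 0],
    [[0, 0, 0], 0]
  ]
}}

```text
clock: 44.05
position: [650.1, 7.6, 242.1]
tcp_rot: [0.026, 1.0, -0.0, 0.004]
force: [0.6, 0.0, 0.7]
opening: 0.7
```

Request:
{"fn": "carry_out", "kwargs": {
  "deltas": [
    [[20, 36, 0], 0],
    [[20, 36, 0], 0],
    [[20, 36, 0], 0],
    [[20, 36, 0], 0],
    [[20, 36, 0], 0],
    [[20, 36, 0], 0],
    [[20, 36, 0], 0],
    [[20, 36, 0], 0]
  ]
}}

```text
clock: 44.72
position: [499.9, 304.0, 234.5]
tcp_rot: [0.026, 1.0, -0.001, -0.002]
force: [0.8, -0.3, -0.3]
opening: 0.5
```

```bash
cat > fin.py <<'E'
from clip import *
J={n:np.ascontiguousarray(env.get_image(n)["image"][:,:,::-1]) for n in("top","scene")}
R0["scene"]=(335,190,50,45); R0["top"]=(298,125,30,40)
m=masks(J)
for n in m:
    print(n,len(m[n]),m[n].min(0),m[n].max(0))
    for a in(0,.07,.15): q=proj(n,pts(a)); print("  ",a,q.min(0).round(1),q.max(0).round(1))
# black grip-bar centroid vs prediction for flat cover
for n,rect_ in(("top",(290,150,40,40)),("scene",(320,185,60,45))):
    x,y,w,h=rect_; c=J[n][y:y+h,x:x+w]; mk=(c.max(2)<38).astype(np.uint8)
    k,l,s,ce=cv2.connectedComponentsWithStats(mk)
    for j in np.argsort(-s[1:,4])[:3]+1: print(n,"dark",s[j,4],(ce[j]+[x,y]).round(1),s[j,:4]+[x,y,0,0])
    B=deckW(d,np.array([[-1.5+i,j,33.] for i in(-6,6) for j in(-30,30)])); r=deckW(d,[[57.5,0,11.]])
    print("  pred bar",proj(n,B).mean(0).round(1),proj(n,B).min(0).round(1),proj(n,B).max(0).round(1),"ridge",proj(n,r).round(1))
g=lambda n:cv2.absdiff(J[n],I0[n]).max(2)
for k,(u,v) in {"old":(172,184),"bowl":(226,158),"jar":(188,145),"loaf":(434,144),"brush":(328,225)}.items(): print(k,g("top")[v-12:v+12,u-12:u+12].mean().round(1),end=" ")
print(env.read_state()["position"],env.read_state()["force"])
E
python3 fin.py
```

```text
top 60 [307 150] [313 158]
   0 [306.4 145.8] [313.9 157.2]
   0.07 [306.4 144. ] [313.9 155.8]
   0.15 [306.5 142. ] [314.  154.2]
scene 151 [349 203] [362 225]
   0 [349.  203.9] [360.9 216.4]
   0.07 [349.8 204.6] [361.6 216.7]
   0.15 [350.6 205.3] [362.9 217.2]
top dark 65 [309.2 173.2] [301 171  18   5]
top dark 8 [307.5 160. ] [304 160   8   1]
top dark 1 [300. 178.] [300 178   1   1]
  pred bar [309.6 172.5] [300.6 170.5] [318.5 174.6] ridge [[310.  154.8]]
scene dark 126 [342.9 202.5] [335 196  17  14]
scene dark 63 [333.3 197.8] [320 191  28  15]
scene dark 56 [376.9 219. ] [374 213   6  13]
  pred bar [342.2 199.4] [334.5 195.2] [349.8 203.6] ridge [[353.6 210. ]]
old 18.5 bowl 56.1 jar 70.1 loaf 8.4 brush 10.5 [498.00678536 307.59258838 234.49636237] [ 0.43703589  0.14142179 -0.26685706]
```

The clip's extents match 0 rad in both views, and the grip bar matches the fitted flat pose to 0.7 px in the top view. Handing in.

```bash
python3 -c "
from station import env
print(env.finish_job())"
```

```text
the job is handed in; nothing more can be done
None
```

I've handed the job in at about 45 s of the 72 s limit. The filter is in the bay, the cover is down under the catch and the clip is on, as far as my checks show. No verdict was reported.

**Tool offset:** The first filter grasp missed, and the cameras disagreed with the reported TCP height. Touching the counter showed the fingertips are 37.4 mm above the reported TCP, and I corrected every later move for it.

**Filter:** I lowered it into the bay, let it pivot to the slope, released it and pressed it down. It held stiff at 25 N. The contact came about 1.6 mm below the height I predicted for fully home, which is within measuring error. The later pictures show it in the bay.

**Cover:**
- I tilted it in the grip against the hood and slid the lip into the slot. A test lift was held back by the hood with about 5 N, so the lip was hooked.
- After pivoting it down and releasing it, a 1 N touch near the rear found the plate within 1 mm of flat, and 38 N moved it only about 1 mm. I took that as snapped, but I did not see the catch itself.
- After handing off the clip, the grip bar lay within 0.7 px of the fitted pose in the top view. In the scene view it was about 3 px off; I put that down to the bar's dark sides being counted.

**Clip:** It rode over the ridge at about 6 N, then stopped stiffly at 17 N. Most of its image extents match 0 rad in both views. The two that don't, by 4 px in top and 9 px in scene, are ones my model did not cover well.

**Bystanders:** The loaf, brush and dirty filter look unchanged in the top view. The arm seems to have blocked the jar and bowl in that last comparison, so they are unconfirmed, though I felt no contact near them.

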